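Load and pin the ring weights on a floating platform

ROBOT

A 7-joint arm with a two-finger parallel gripper is mounted at the origin on the work surface. World frame = base frame: x ahead of the robot, y to its left, z up, the work surface at z = 0. Lengths are in mm, angles in rad, forces in N, time in s.
With the tool pointing down it reaches from about 425 to 950 mm from the base axis. Payload 4.7 kg.
Tool frame: the origin (TCP) lies midway between the tips of the shut fingers; the grasp point (between the pads) lies 19 mm behind it; z points along the fingers, y is the line along which they close (so a half turn about z gives the same grasp; the last joint's range is limited). The gripper opens to 87 mm and grips with 3 to 60 N. Pads are 19 mm wide; open, the fingers measure 117 mm over their backs; the gripper's body (75 mm by 190 mm) begins 51 mm behind the grasp point.
Start: joints at [-1.303, 0.469, -0.049, 1.532, 0.024, 1.141, -0.082], TCP at [197.37, 645.519, 222.573] pointing down, gripper open.
Joint ranges: [-2.59, 2.59], [-0.33, 1.99], [-1.39, 1.29], [0.1, 2.45], [-1.04, 4.18], [0.21, 1.99], [-2.66, 2.66]. Speed limits (rad/s): [2.57, 2.57, 3.14, 3.14, 3.14, 3.14, 3.14].

INTERFACE

Orientations are given as a unit quaternion [x, y, z, w].
In Python, from workcell import arm gives the robot as it stands.
- The arm moves only by the shell command python3 -m creep 'ROWS' [FORCE]. ROWS is JSON, a list of rows, each a list of 7 numbers: the closure, from -1 (fully open) to 1 (shut), so that 0 is half open, then the shift along the world's x, y, z in mm, then the turn, a rotation vector about the world's x, y, z in degrees. In form: [[claw, dx, dy, dz, ax, ay, az], ...]. A call has 1 to 8 rows; each row is the pose to reach, as a shift and turn from the pose commanded when the call began; what a row does not reach only later rows make up. A row lasts 1/10 s, in which the tool goes at most 50 mm and 8.59 degrees, less where a joint would pass 70% of its speed; a pose out of reach is approached as far as the arm can. A call with a gripper value outside its range is refused whole. The fingers move at their own pace and stop on an object; FORCE is the grip in N (left out, the last holds). Time passes only in rows, so rows that repeat a pose let the fingers close. It gives the time, the measured TCP pose, the force, the opening and the grip force at its end, in the units of the state.
- arm.get_obs(): the state, without advancing time (a new reading comes with each control period).
- arm.snapshot(name): name is "scene" or "top"; returns a dict with "img" (480x640x3 uint8, red, green, blue), "depth" (480x640 float32, mm along the optical axis (not along the pixel's ray), 0 where there is no reading), "camera_matrix" (3x3 intrinsics, pixels), "R" (3x3) and "t" (3): a world point X has camera coordinates R X + t. Camera axes: x right, y down, z forward; pixel columns grow to the right and rows downward; lengths in mm; the calibration is good to about 2 mm. A picture is of the moment at which its call begins.
- arm.sign_off(): hands the job in; it is judged then, once.
The state is a dict: "clock": time; "joint_positions": joint angles; "dq": joint speeds; "joint_torque": joint torques, N m; "tcp_pos": TCP position; "tcp_rot": TCP orientation; "force": force on the tool from outside, world axes, zero at the start; "ft_torque": the same for the moment, N m; "width": opening from 0.0 (shut) to 1.0 (fully open); "gripper_force": force on a finger pad.
Only numpy, scipy, OpenCV 4.12 (cv2) and the standard library are available. Lean on these libraries where they do the work, as an engineer would, in place of code of your own. Each camera call takes 0.05 s, during which the arm holds its last target. There are 200 camera calls.

TASK

Lock the floating platform by swinging its lever right over to the other side, then slide every ring weight down over a post of its own until it sits on the plate, and push a spring cotter's straight leg through the cross hole of each post that carries a weight, fully home so that the bow snaps over the post. When every weight is on and pinned, swing the lever fully back to release the platform. Do not disturb the eyepiece or the oil bottle standing by.

Things in the scene. Friction and masses are not known exactly. Their poses are not given: they have to be found in the camera images.
- platform: dark steel plate 180 x 270 mm, 12 mm thick, fixed on the table, carrying three alike upright steel posts in a row along its y axis, 95 mm apart, and a lock lever. Origin: on the table, under the middle post. x points roughly away from the robot, z up; place and yaw vary. The plate reaches 50 mm to -x and 130 mm to +x of the posts
- hole_a (a point): centre of the cross hole in the right-hand (plate -y) post (28 mm diameter), 66 mm above the table. Post top 24 mm above this point, its last 10 mm tapering to 18 mm diameter; plate's top face 54 mm below. The hole runs right through along this frame's x axis, 10 mm wide (y), 9.5 mm high (z). Axes as the plate's
- hole_b (a point): centre of the cross hole in the middle post (28 mm diameter), 66 mm above the table. Post top 24 mm above this point, its last 10 mm tapering to 18 mm diameter; plate's top face 54 mm below. The hole runs right through along this frame's x axis, 10 mm wide (y), 9.5 mm high (z). Axes as the plate's
- hole_c (a point): centre of the cross hole in the left-hand (plate +y) post (28 mm diameter), 66 mm above the table. Post top 24 mm above this point, its last 10 mm tapering to 18 mm diameter; plate's top face 54 mm below. The hole runs right through along this frame's x axis, 10 mm wide (y), 9.5 mm high (z). Axes as the plate's
- lock (a joint): platform lock lever, rad: 0 = leaning to the plate's -y side (released), 1.2 = leaning to the +y side (locked); stays where it is left; about 1.5 N at the knob moves it. It pivots about a line along the plate's x axis, 34 mm above the table, 100 mm to plate +x of the middle post, on a 25 mm high block (50 mm along x, 70 mm along y)
- lock_tip (a point): centre of the lever's black ball knob, 26 mm diameter, 55 mm from the pivot; upright (lever at 0.6) it is 89 mm above the table
- ring1_center (a point): centre of a loose steel ring weight (any of up to three alike): outer diameter 60 mm, bore 33 mm, 36 mm high (this point is half-way up, on the axis), about 0.45 kg, standing upright on a mat 4 mm thick; z is its axis. Seated on the plate this point is 36 mm below the post's hole centre. May be absent
- ring2_center (a point): centre of a loose steel ring weight (any of up to three alike): outer diameter 60 mm, bore 33 mm, 36 mm high (this point is half-way up, on the axis), about 0.45 kg, standing upright on a mat 4 mm thick; z is its axis. Seated on the plate this point is 36 mm below the post's hole centre. May be absent
- ring3_center (a point): centre of a loose steel ring weight (any of up to three alike): outer diameter 60 mm, bore 33 mm, 36 mm high (this point is half-way up, on the axis), about 0.45 kg, standing upright on a mat 4 mm thick; z is its axis. Seated on the plate this point is 36 mm below the post's hole centre. May be absent
- cotter1_head (a point): centre of the black grip block (30 x 30 mm, 20 mm high, this point 10 mm up) of a loose spring cotter, one of three alike, lying flat on a mat 4 mm thick. Its straight steel leg, 6 mm thick, points along +x of this frame, axis at y = -9, z = -7 mm, the tip (last 8 mm only 4 mm thick) at x = 96 mm. Fully home, the hole centre lies at x = 52, y = -9, z = -7 mm in this frame
- cotter2_head (a point): centre of the black grip block (30 x 30 mm, 20 mm high, this point 10 mm up) of a loose spring cotter, one of three alike, lying flat on a mat 4 mm thick. Its straight steel leg, 6 mm thick, points along +x of this frame, axis at y = -9, z = -7 mm, the tip (last 8 mm only 4 mm thick) at x = 96 mm. Fully home, the hole centre lies at x = 52, y = -9, z = -7 mm in this frame
- cotter3_head (a point): centre of the black grip block (30 x 30 mm, 20 mm high, this point 10 mm up) of a loose spring cotter, one of three alike, lying flat on a mat 4 mm thick. Its straight steel leg, 6 mm thick, points along +x of this frame, axis at y = -9, z = -7 mm, the tip (last 8 mm only 4 mm thick) at x = 96 mm. Fully home, the hole centre lies at x = 52, y = -9, z = -7 mm in this frame
- cotter1_bow (a joint): angle of cotter1's sprung bow arm, rad: 0 = relaxed, grows as it spreads; peaks near 0.07 when forced over the post, below 0.02 once snapped home. The arm leaves the block at y = +9 mm, beside the leg and level with it, curves round the post's side and flares out, ending at x = 87, y = +13 mm
- cotter2_bow (a joint): angle of cotter2's sprung bow arm, rad: 0 = relaxed, grows as it spreads; peaks near 0.07 when forced over the post, below 0.02 once snapped home. The arm leaves the block at y = +9 mm, beside the leg and level with it, curves round the post's side and flares out, ending at x = 87, y = +13 mm
- cotter3_bow (a joint): angle of cotter3's sprung bow arm, rad: 0 = relaxed, grows as it spreads; peaks near 0.07 when forced over the post, below 0.02 once snapped home. The arm leaves the block at y = +9 mm, beside the leg and level with it, curves round the post's side and flares out, ending at x = 87, y = +13 mm
- cotter1_home (a point): point on the axis of cotter1's straight leg, 52 mm ahead of the grip block's centre: it lies at the hole's centre when the cotter is fully home. Axes as the head's. The cotter weighs about 80 g; pushing it home takes about 4 to 12 N, and let go it may droop up to 0.17 rad in its hole
- cotter2_home (a point): point on the axis of cotter2's straight leg, 52 mm ahead of the grip block's centre: it lies at the hole's centre when the cotter is fully home. Axes as the head's. The cotter weighs about 80 g; pushing it home takes about 4 to 12 N, and let go it may droop up to 0.17 rad in its hole
- cotter3_home (a point): point on the axis of cotter3's straight leg, 52 mm ahead of the grip block's centre: it lies at the hole's centre when the cotter is fully home. Axes as the head's. The cotter weighs about 80 g; pushing it home takes about 4 to 12 N, and let go it may droop up to 0.17 rad in its hole
- eyepiece: bystander: black microscope eyepiece, 42 mm diameter, 68 mm high, upright; origin at its foot. Leave alone
- oil: bystander: small amber bottle, 40 mm diameter, 75 mm high; origin at its foot. Leave alone
There are look-alikes about, which are no part of the job. What is shaped like the part that bears ring2_center but blue or pink is not meant. Leave any blue look-alike of the part that bears cotter3_head alone.

How it is judged (in metres and radians):
On the way, in this order (a step that is already met when the one before it is completed fails the run):
1. the lever is swung over to locked (value of joint lock above 1 rad), for 0.2 s.
2. with the platform locked, every weight is down on a post of its own and pinned by a snapped cotter (value of joint lock above 1 rad and ((horizontal distance between ring1_center and hole_a below 0.006 m and z of ring1_center in the frame of hole_a below -0.033 m and angle between ring1_center's own z axis and vertical below 0.1 rad) or (horizontal distance between ring1_center and hole_b below 0.006 m and z of ring1_center in the frame of hole_b below -0.033 m and angle between ring1_center's own z axis and vertical below 0.1 rad) or (horizontal distance between ring1_center and hole_c below 0.006 m and z of ring1_center in the frame of hole_c below -0.033 m and angle between ring1_center's own z axis and vertical below 0.1 rad)) and ((horizontal distance between ring2_center and hole_a below 0.006 m and z of ring2_center in the frame of hole_a below -0.033 m and angle between ring2_center's own z axis and vertical below 0.1 rad) or (horizontal distance between ring2_center and hole_b below 0.006 m and z of ring2_center in the frame of hole_b below -0.033 m and angle between ring2_center's own z axis and vertical below 0.1 rad) or (horizontal distance between ring2_center and hole_c below 0.006 m and z of ring2_center in the frame of hole_c below -0.033 m and angle between ring2_center's own z axis and vertical below 0.1 rad)) and ((horizontal distance between ring3_center and hole_a below 0.006 m and z of ring3_center in the frame of hole_a below -0.033 m and angle between ring3_center's own z axis and vertical below 0.1 rad) or (horizontal distance between ring3_center and hole_b below 0.006 m and z of ring3_center in the frame of hole_b below -0.033 m and angle between ring3_center's own z axis and vertical below 0.1 rad) or (horizontal distance between ring3_center and hole_c below 0.006 m and z of ring3_center in the frame of hole_c below -0.033 m and angle between ring3_center's own z axis and vertical below 0.1 rad)) and (horizontal distance between each of ring1_center, ring2_center, ring3_center and hole_a above 0.03 m or (distance between cotter1_home and hole_a below 0.007 m and angle between the x axis of cotter1_home and the x axis of hole_a, either way round below 0.25 rad and value of joint cotter1_bow below 0.04 rad) or (distance between cotter2_home and hole_a below 0.007 m and angle between the x axis of cotter2_home and the x axis of hole_a, either way round below 0.25 rad and value of joint cotter2_bow below 0.04 rad) or (distance between cotter3_home and hole_a below 0.007 m and angle between the x axis of cotter3_home and the x axis of hole_a, either way round below 0.25 rad and value of joint cotter3_bow below 0.04 rad)) and (horizontal distance between each of ring1_center, ring2_center, ring3_center and hole_b above 0.03 m or (distance between cotter1_home and hole_b below 0.007 m and angle between the x axis of cotter1_home and the x axis of hole_b, either way round below 0.25 rad and value of joint cotter1_bow below 0.04 rad) or (distance between cotter2_home and hole_b below 0.007 m and angle between the x axis of cotter2_home and the x axis of hole_b, either way round below 0.25 rad and value of joint cotter2_bow below 0.04 rad) or (distance between cotter3_home and hole_b below 0.007 m and angle between the x axis of cotter3_home and the x axis of hole_b, either way round below 0.25 rad and value of joint cotter3_bow below 0.04 rad)) and (horizontal distance between each of ring1_center, ring2_center, ring3_center and hole_c above 0.03 m or (distance between cotter1_home and hole_c below 0.007 m and angle between the x axis of cotter1_home and the x axis of hole_c, either way round below 0.25 rad and value of joint cotter1_bow below 0.04 rad) or (distance between cotter2_home and hole_c below 0.007 m and angle between the x axis of cotter2_home and the x axis of hole_c, either way round below 0.25 rad and value of joint cotter2_bow below 0.04 rad) or (distance between cotter3_home and hole_c below 0.007 m and angle between the x axis of cotter3_home and the x axis of hole_c, either way round below 0.25 rad and value of joint cotter3_bow below 0.04 rad))), for 0.3 s.
3. the lever is swung back to released (value of joint lock below 0.15 rad), for 0.2 s.
At the end, for the whole second after the job is handed in: every weight present sits on the plate round a post (axis within 6 mm, level), each such post has a cotter through it, its home point within 7 mm of the hole's centre, in line within 0.25 rad, bow below 0.04 rad; the lever is below 0.15 rad (((horizontal distance between ring1_center and hole_a below 0.006 m and z of ring1_center in the frame of hole_a below -0.033 m and angle between ring1_center's own z axis and vertical below 0.1 rad) or (horizontal distance between ring1_center and hole_b below 0.006 m and z of ring1_center in the frame of hole_b below -0.033 m and angle between ring1_center's own z axis and vertical below 0.1 rad) or (horizontal distance between ring1_center and hole_c below 0.006 m and z of ring1_center in the frame of hole_c below -0.033 m and angle between ring1_center's own z axis and vertical below 0.1 rad)) and ((horizontal distance between ring2_center and hole_a below 0.006 m and z of ring2_center in the frame of hole_a below -0.033 m and angle between ring2_center's own z axis and vertical below 0.1 rad) or (horizontal distance between ring2_center and hole_b below 0.006 m and z of ring2_center in the frame of hole_b below -0.033 m and angle between ring2_center's own z axis and vertical below 0.1 rad) or (horizontal distance between ring2_center and hole_c below 0.006 m and z of ring2_center in the frame of hole_c below -0.033 m and angle between ring2_center's own z axis and vertical below 0.1 rad)) and ((horizontal distance between ring3_center and hole_a below 0.006 m and z of ring3_center in the frame of hole_a below -0.033 m and angle between ring3_center's own z axis and vertical below 0.1 rad) or (horizontal distance between ring3_center and hole_b below 0.006 m and z of ring3_center in the frame of hole_b below -0.033 m and angle between ring3_center's own z axis and vertical below 0.1 rad) or (horizontal distance between ring3_center and hole_c below 0.006 m and z of ring3_center in the frame of hole_c below -0.033 m and angle between ring3_center's own z axis and vertical below 0.1 rad)) and (horizontal distance between each of ring1_center, ring2_center, ring3_center and hole_a above 0.03 m or (distance between cotter1_home and hole_a below 0.007 m and angle between the x axis of cotter1_home and the x axis of hole_a, either way round below 0.25 rad and value of joint cotter1_bow below 0.04 rad) or (distance between cotter2_home and hole_a below 0.007 m and angle between the x axis of cotter2_home and the x axis of hole_a, either way round below 0.25 rad and value of joint cotter2_bow below 0.04 rad) or (distance between cotter3_home and hole_a below 0.007 m and angle between the x axis of cotter3_home and the x axis of hole_a, either way round below 0.25 rad and value of joint cotter3_bow below 0.04 rad)) and (horizontal distance between each of ring1_center, ring2_center, ring3_center and hole_b above 0.03 m or (distance between cotter1_home and hole_b below 0.007 m and angle between the x axis of cotter1_home and the x axis of hole_b, either way round below 0.25 rad and value of joint cotter1_bow below 0.04 rad) or (distance between cotter2_home and hole_b below 0.007 m and angle between the x axis of cotter2_home and the x axis of hole_b, either way round below 0.25 rad and value of joint cotter2_bow below 0.04 rad) or (distance between cotter3_home and hole_b below 0.007 m and angle between the x axis of cotter3_home and the x axis of hole_b, either way round below 0.25 rad and value of joint cotter3_bow below 0.04 rad)) and (horizontal distance between each of ring1_center, ring2_center, ring3_center and hole_c above 0.03 m or (distance between cotter1_home and hole_c below 0.007 m and angle between the x axis of cotter1_home and the x axis of hole_c, either way round below 0.25 rad and value of joint cotter1_bow below 0.04 rad) or (distance between cotter2_home and hole_c below 0.007 m and angle between the x axis of cotter2_home and the x axis of hole_c, either way round below 0.25 rad and value of joint cotter2_bow below 0.04 rad) or (distance between cotter3_home and hole_c below 0.007 m and angle between the x axis of cotter3_home and the x axis of hole_c, either way round below 0.25 rad and value of joint cotter3_bow below 0.04 rad)) and value of joint lock below 0.15 rad); the robot touches nothing.
It fails at once if the eyepiece is disturbed (moved more than 3 cm) (distance of eyepiece from where it was at the start of the episode above 0.03 m).
It fails at once if the oil bottle is disturbed (moved more than 3 cm) (distance of oil from where it was at the start of the episode above 0.03 m).
Of ring1, ring2, ring3 only 2 to 3 are there at a start; the rules pass over those that are not, and their reading is None.
At some moment in a run one of ring1, ring2, ring3, cotter1, cotter2, cotter3 may be knocked a few centimetres aside while the robot is not near it.
It also fails if it takes over 210 s, if anything falls off the work surface, if the arm or the gripper's body presses on something with over 40 N, if the wrist force passes 120 N, or if a joint passes its speed limit or range.

## Working session

There is one attempt and no reset: what is moved stays moved. The work goes in short steps, Python scripts to look and compute and a shell command to move; the robot and the scene stay as the last step left them, time stands still between calls to the robot, and variables do not carry over. Pictures are saved under pics/ and viewed, at most 14 in all, crops included, and the job is handed in when it is done.

```bash
mkdir -p pics; ls; cat > h.py <<'E'
import numpy as np, cv2
from workcell import arm
def snap(n,f=None):
    s=arm.snapshot(n)
    if f: cv2.imwrite('pics/'+f,s['img'][:,:,::-1])
    return s
def world(s,u,v,d=None):
    K=np.array(s['camera_matrix']);R=np.array(s['R']);t=np.array(s['t'])
    if d is None: d=s['depth'][int(round(v)),int(round(u))]
    return R.T@(d*np.linalg.inv(K)@[u,v,1]-t)
def cloud(s):
    K=np.array(s['camera_matrix']);R=np.array(s['R']);t=np.array(s['t'])
    v,u=np.mgrid[:480,:640]; d=s['depth']
    P=np.stack([(u-K[0,2])/K[0,0]*d,(v-K[1,2])/K[1,1]*d,d],-1)-t
    return P@R
def pix(s,X):
    c=np.array(s['R'])@X+np.array(s['t']);c=np.array(s['camera_matrix'])@c;return c[:2]/c[2]
E
python3 - <<'E'
from h import *
for n in('scene','top'):
    s=snap(n,n+'0.png');print(n,np.round(s['camera_matrix'],1).tolist(),np.round(s['R'],3).tolist(),np.round(s['t'],1))
o=arm.get_obs();print({k:np.round(v,3) for k,v in o.items()})
E
```

```text
pics
scene [[610.4, 0.0, 327.0], [0.0, 610.4, 247.6], [0.0, 0.0, 1.0]] [[-0.213, 0.977, -0.015], [0.791, 0.163, -0.59], [-0.574, -0.138, -0.807]] [  88.6 -390.8 1894.9]
top [[451.3, 0.0, 320.0], [0.0, 451.3, 242.5], [0.0, 0.0, 1.0]] [[0.003, -1.0, 0.013], [-0.988, -0.005, -0.154], [0.154, -0.012, -0.988]] [   5.6  576.4 1346.4]
{'clock': np.float64(0.1), 'joint_positions': array([-1.303,  0.469, -0.049,  1.534,  0.024,  1.141, -0.082]), 'dq': array([-0.   , -0.001, -0.   , -0.001,  0.   ,  0.   , -0.002]), 'joint_torque': array([ 0.0000e+00, -5.0917e+01, -8.1000e-02, -2.3683e+01, -6.1000e-02,
        3.4000e-02,  0.0000e+00]), 'tcp_pos': array([197.218, 644.988, 221.624]), 'tcp_rot': array([ 0.148,  0.989, -0.001, -0.   ]), 'force': array([ 0.372,  0.542, -0.862]), 'ft_torque': array([0.002, 0.026, 0.02 ]), 'gripper_force': np.float64(0.0), 'width': np.float64(1.005)}
```

View pics/scene0.png

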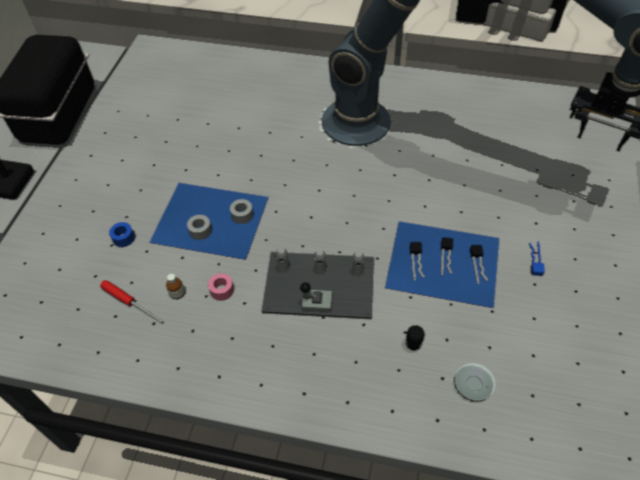

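View pics/top0.png

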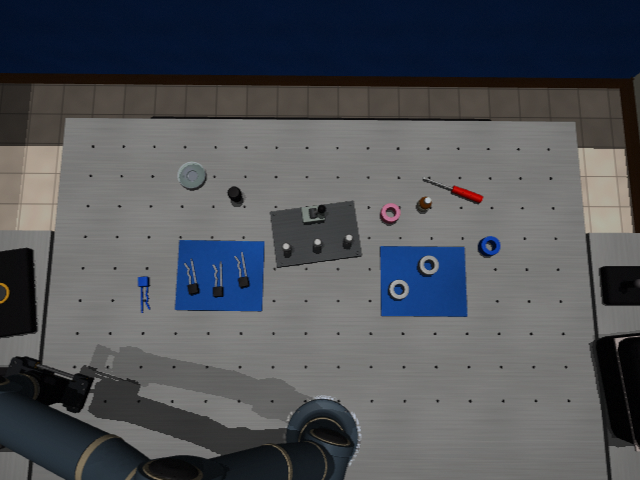

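Candidates in the top view:
- Rings: steel at (399,290) and (429,266), which are wanted. Pink at (390,213) and blue at (489,246) are look-alikes.
- Cotters: black at (193,288), (218,291) and (243,282), which are wanted. Blue at (143,282) is a look-alike.
- Lever: the knob at (321,210) leans to -y. The posts are at (286,247), (317,243) and (348,240).
- Bystanders: the eyepiece is at (235,194) and the oil at (425,203).

Next I'll measure these and check a close crop.

```bash
cat >> h.py <<'E'
def comps(mask,P,lo=5):
    n,l,st,c=cv2.connectedComponentsWithStats(mask.astype(np.uint8))
    return [(l==i,st[i,4],c[i]) for i in range(1,n) if st[i,4]>=lo]
def circ(xy):
    c,r=cv2.minEnclosingCircle(xy.astype(np.float32).reshape(-1,1,2)); return np.array(c),r
E
python3 - <<'E'
from h import *
for n in('top','scene'):
    s=snap(n);P=cloud(s);img=s['img'].astype(int);Z=P[...,2]
    print(n,'table z',np.percentile(Z[(abs(P[...,0]-450)<30)&(abs(P[...,1])<60)],[5,50,95]).round(1))
    roi=(P[...,0]>350)&(P[...,0]<850)&(abs(P[...,1])<620)&(s['depth']>0)
    print('post/knob')
    for m,a,c in comps(roi&(Z>78)&(Z<110)&(abs(P[...,1])<150),P,3):
        p=P[m];print(a,c.round(1),p.mean(0).round(1),np.ptp(p,axis=0).round(1))
    print('rings')
    for m,a,c in comps(roi&(Z>30)&(Z<48)&(P[...,1]<-130),P,12):
        p=P[m];cc,r=circ(p[:,:2]);print(a,c.round(1),p.mean(0).round(1),cc.round(1),r.round(1),img[m].mean(0).round())
    print('heads')
    for m,a,c in comps(roi&(Z>15)&(Z<32)&(P[...,1]>130),P,12):
        p=P[m];rc=cv2.minAreaRect(p[:,:2].astype(np.float32));print(a,c.round(1),p.mean(0).round(1),np.round(rc[0],1),np.round(rc[1],1),round(rc[2],1),img[m].mean(0).round())
s=snap('top');c=s['img'][190:320,165:475,::-1];cv2.imwrite('pics/c1.png',cv2.resize(c,None,fx=2.5,fy=2.5,interpolation=cv2.INTER_CUBIC))
E
```

```text
top table z [-5.2 -0.3  4.8]
post/knob
56 [321.7 208.5] [673.2   3.5  90.2] [22.4 21.2 15. ]
62 [348.9 237.9] [584.5 -78.1  86.4] [24.3 24.1 16.5]
63 [317.7 242.1] [571.2  15.2  87.1] [25.4 24.1 17.6]
66 [286.2 246.3] [558.1 109.2  86.8] [25.4 24.1 16.8]
ringsTraceback (most recent call last):
  File "<stdin>", line 11, in <module>
AttributeError: 'float' object has no attribute 'round'
```

```bash
cat > m.py <<'E'
from h import *
import sys
def rep():
  for n in('top','scene'):
    s=snap(n);P=cloud(s);img=s['img'].astype(int);Z=P[...,2]
    roi=(P[...,0]>350)&(P[...,0]<850)&(abs(P[...,1])<620)&(s['depth']>0)
    print(n,'post/knob')
    for m,a,c in comps(roi&(Z>78)&(Z<110)&(abs(P[...,1])<150),P,3):
        p=P[m];print(a,c.round(1),p.mean(0).round(1),np.ptp(p,axis=0).round(1))
    print('rings')
    for m,a,c in comps(roi&(Z>33)&(Z<48)&(P[...,1]<-130),P,12):
        p=P[m];cc,r=circ(p[:,:2]);print(a,c.round(1),p.mean(0).round(1),cc.round(1),round(r,1),img[m].mean(0).round())
    print('heads')
    for m,a,c in comps(roi&(img.max(2)<70)&(Z>10)&(Z<36)&(P[...,1]>130),P,12):
        p=P[m];rc=cv2.minAreaRect(p[:,:2].astype(np.float32));print(a,c.round(1),p.mean(0).round(1),np.round(rc[0],1),np.round(rc[1],1),round(rc[2],1),img[m].mean(0).round())
if __name__=='__main__': rep()
E
python3 m.py; python3 - <<'E'
from h import *
s=snap('top');c=s['img'][190:320,165:475,::-1];cv2.imwrite('pics/c1.png',cv2.resize(c,None,fx=2.5,fy=2.5,interpolation=cv2.INTER_CUBIC))
E
```

```text
top post/knob
56 [321.7 208.5] [673.2   3.5  90.4] [21.7 21.3 16.6]
62 [348.9 237.8] [584.7 -78.3  86.3] [23.7 24.6 18.3]
65 [317.8 241.9] [571.7  15.1  86.4] [25.2 27.1 17.7]
65 [286.1 246.2] [558.2 109.4  86.7] [24.7 24.1 14.7]
rings
40 [423.  205.2] [ 697.1 -315.    41.7] [ 704.2 -320.3] 19.3 [57. 36. 18.]
141 [390.7 211.7] [ 676.9 -214.1   36.2] [ 676.  -214.6] 29.7 [172. 108. 133.]
142 [490.7 244.7] [ 573.4 -523.9   36.1] [ 573.4 -524.7] 30.2 [ 22.  63. 149.]
212 [429.  264.6] [ 509.9 -328.4   39.2] [ 510.8 -328.1] 30.2 [131. 133. 136.]
209 [399.1 288.9] [ 435.1 -234.1   39.3] [ 435.5 -234.4] 29.8 [140. 143. 146.]
heads
235 [276.9 227.4] [629.3 144.1  13.1] [623.  146.4] [119.  32.] 1.5 [64. 65. 66.]
42 [278.3 256.4] [536.8 138.1  13.1] [536.9 136.7] [48.6 17.7] 7.4 [64. 66. 67.]
98 [243.5 281.6] [456.9 243.   22.9] [457.4 243.9] [30.8 30.6] 16.6 [27. 28. 31.]
105 [193.3 288.5] [435.  396.4  22.8] [436.  397.1] [30.3 30.3] 12.6 [21. 22. 26.]
104 [217.8 291.3] [426.7 321.   22.5] [427.  321.2] [30.2 30.7] 7.7 [25. 26. 30.]
scene post/knob
87 [281.5 252.1] [588.6 -75.5  86.6] [26.
[... 451 characters left out ...]
36.5] [ 676.9 -212.5] 31.1 [178. 111. 127.]
91 [175.8 287.6] [ 714.1 -313.4   41.9] [ 708.7 -318.8] 20.1 [80. 65. 48.]
heads
125 [446.9 243.3] [431.3 322.   23.3] [428.6 322. ] [32.3 27.4] 2.2 [20. 23. 27.]
133 [415.5 247.4] [460.  244.2  22. ] [458.6 244.7] [33.4 28.3] 17.1 [21. 24. 29.]
130 [476.4 250.4] [438.4 398.4  22.6] [435.5 398.4] [31.9 28.3] 8.5 [20. 23. 26.]
192 [367.9 277.7] [571.4 139.4  13.6] [564.9 136. ] [110.5  22.5] 8.1 [65. 68. 66.]
12 [535.5 272.9] [471.8 549.8  13.2] [470.7 550.6] [ 5.9 20.8] 8.2 [15. 32. 64.]
205 [364.2 307.1] [657.8 145.5  13.4] [653.8 143.2] [64.8 31.6] 9.7 [64. 66. 65.]
34 [413.7 346.2] [740.9 276.7  19. ] [740.9 275.3] [26.8 13. ] 82.6 [10. 11. 10.]
```

View pics/c1.png

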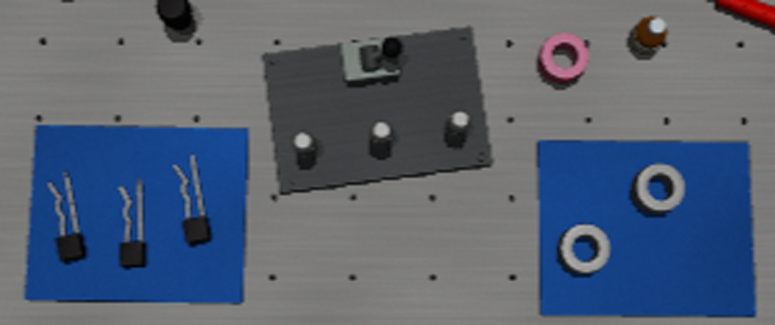

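The crop shows two steel rings, three black cotters with the leg on the right and the bow on the left, three posts, and the lever leaning right. The measurements agree with the given sizes: post spacing 94.7 mm, plate yaw 8.05°. Posts a, b and c are at about (586.6,-76.9), (573.3,16.7) and (560.1,110.5).

Lever first, going to (683,-43) with the fingers shut.

```bash
python3 -m creep '[[1,243,-344,0,0,0,25],[1,243,-344,0,0,0,25],[1,243,-344,0,0,0,25],[1,243,-344,0,0,0,25],[1,243,-344,0,0,0,25],[1,243,-344,0,0,0,25],[1,243,-344,0,0,0,25],[1,243,-344,0,0,0,25]]' 20
python3 -m creep '[[1,243,-344,0,0,0,0],[1,243,-344,0,0,0,0],[1,243,-344,0,0,0,0],[1,243,-344,0,0,0,0],[1,243,-344,0,0,0,0],[1,243,-344,0,0,0,0],[1,243,-344,0,0,0,0],[1,243,-344,0,0,0,0]]'
python3 -m creep '[[1,0,0,0,0,0,0],[1,0,0,0,0,0,0]]'
```

```text
clock: 1.1
tcp_pos: [429.1, 317.0, 222.9]
tcp_rot: [-0.07, 0.998, 0.0, 0.0]
force: [0.7, 0.4, -0.6]
width: 0.355
gripper_force: 0.0
clock: 1.9
tcp_pos: [659.9, -9.5, 222.7]
tcp_rot: [-0.07, 0.998, 0.0, 0.0]
force: [1.0, 1.4, 0.2]
width: 0.004
gripper_force: 0.0
clock: 2.1
tcp_pos: [659.0, -9.4, 222.0]
tcp_rot: [-0.068, 0.998, -0.0, -0.0]
force: [0.5, 1.7, -0.2]
width: 0.006
gripper_force: 0.0
```

```bash
python3 -m creep '[[1,24,-33,0,0,0,0],[1,24,-33,-50,0,0,0],[1,24,-33,-100,0,0,0],[1,24,-33,-150,0,0,0],[1,24,-33,-158,0,0,0],[1,24,-33,-158,0,0,0],[1,24,-33,-158,0,0,0]]'
```

```text
clock: 2.8
tcp_pos: [684.9, -40.1, 67.5]
tcp_rot: [-0.07, 0.998, 0.0, 0.002]
force: [0.1, -0.6, 1.1]
width: 0.002
gripper_force: 0.0
```

```bash
python3 -m creep '[[1,-2,15,0,0,0,0],[1,-4,30,0,0,0,0],[1,-6,42,0,0,0,0],[1,-8,54,0,0,0,0],[1,-9,63,0,0,0,0],[1,-10,70,0,0,0,0],[1,-10,74,0,0,0,0],[1,-10,74,0,0,0,0]]'
```

```text
clock: 3.6
tcp_pos: [672.3, 34.0, 64.0]
tcp_rot: [-0.07, 0.998, 0.0, -0.001]
force: [-0.3, 0.3, -0.1]
width: 0.006
gripper_force: 0.0
```

```bash
python3 - <<'E'
from h import *
s=snap('scene');P=cloud(s);print(arm.get_obs()['force'])
c=s['img'][230:330,250:390,::-1];cv2.imwrite('pics/c2.png',cv2.resize(c,None,fx=4,fy=4,interpolation=cv2.INTER_CUBIC))
E
```

```text
[ 1.09050524 -0.29691021 -0.2847921 ]
```

View pics/c2.png

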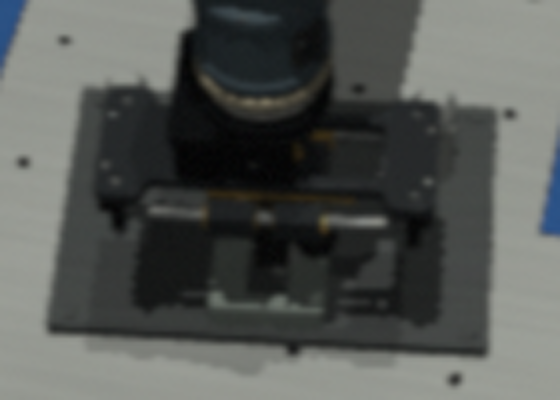

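The gripper hides the lever. The knob seems to be just right of the fingers, around (315,245) in the crop. I'll push on until I feel the stop, then rise and measure.

```bash
python3 -m creep '[[1,0,3,0,0,0,0],[1,-1,6,0,0,0,0],[1,-1,8,0,0,0,0],[1,-1,8,0,0,0,0]]'; python3 -m creep '[[1,0,-8,0,0,0,0],[1,0,-8,50,0,0,0],[1,0,-8,100,0,0,0],[1,-50,-20,140,0,0,0],[1,-100,-50,140,0,0,0],[1,-140,-80,140,0,0,0],[1,-150,-120,140,0,0,0],[1,-160,-160,140,0,0,0]]'; python3 m.py
```

```text
clock: 4.05
tcp_pos: [672.4, 37.1, 64.7]
tcp_rot: [-0.069, 0.998, -0.002, 0.0]
force: [0.2, -5.3, -0.5]
width: 0.005
gripper_force: 2.6
clock: 4.85
tcp_pos: [509.9, -118.5, 205.2]
tcp_rot: [-0.071, 0.997, 0.001, 0.0]
force: [0.9, -0.6, 0.2]
width: 0.006
gripper_force: 0.0
top post/knob
57 [303.  211.2] [665.   59.9  87.5] [24.8 24.3 17. ]
63 [348.9 237.8] [584.6 -78.2  87.1] [24.9 24.6 16.9]
66 [317.7 242. ] [571.4  15.1  87.1] [24.5 27.  14.8]
63 [286.1 246.3] [557.9 109.5  87.3] [24.7 24.2 14.7]
rings
40 [422.9 205.3] [ 696.7 -315.    41.4] [ 703.9 -319.9] 19.0 [59. 37. 18.]
138 [390.9 211.5] [ 677.6 -214.9   36.2] [ 676.5 -214.8] 29.7 [180. 114. 140.]
143 [490.6 244.7] [ 573.4 -523.8   36.1] [ 572.9 -524.2] 30.6 [ 24.  67. 156.]
204 [429.1 264.7] [ 509.9 -328.7   38.7] [ 510.6 -329.1] 30.0 [139. 141. 144.]
77 [405.2 289.4] [ 433.8 -252.9   39. ] [ 434.9 -244.3] 27.4 [141. 144. 150.]
heads
25 [276.7 213.7] [673.5 145.4  13.1] [672.8 145.5] [12.3 32.3] 20.8 [64. 66. 67.]
94 [243.4 281.6] [456.9 243.3  23.3] [457.1 243.4] [31.8 28.5] 5.7 [30. 29. 32.]
103 [193.1 288.5] [435.2 397.   
[... 472 characters left out ...]
7 -326.    39.4] [ 509.8 -326.6] 33.3 [124. 127. 124.]
193 [120.3 230.7] [ 573.  -522.8   36.4] [ 572.9 -522.4] 32.0 [ 41.  76. 145.]
241 [220.2 283.3] [ 676.9 -212.5   36.6] [ 676.  -213.2] 30.6 [189. 119. 135.]
80 [175.9 288. ] [ 715.  -312.9   41.7] [ 708.2 -317.6] 20.3 [84. 69. 51.]
heads
124 [446.8 243.3] [430.8 321.8  22.6] [429.  321.6] [33.3 26.8] 5.2 [22. 25. 29.]
135 [415.4 247.5] [460.5 243.9  22.1] [459. 244.] [33.3 28.2] 8.7 [23. 26. 31.]
134 [476.3 250.6] [439.  398.3  22.7] [438. 399.] [33.  27.3] 18.1 [22. 25. 29.]
29 [365.1 315.5] [680.1 151.7  12.9] [683.  147.7] [13.  32.5] 27.2 [59. 62. 60.]
37 [413.3 346.4] [741.2 275.8  18.2] [741.  275.7] [26.6 10.7] 86.3 [12. 12. 12.]
```

The knob has moved 57 mm and now stands at the stop (5 N felt), so the platform is locked. Next is ring 1 at (435,-233.5).

```bash
python3 -m creep '[[-1,-25,-38,0,0,0,0],[-1,-50,-76,0,0,0,0],[-1,-75,-115,0,0,0,0],[-1,-75,-115,-50,0,0,0],[-1,-75,-115,-90,0,0,0],[-1,-75,-115,-90,0,0,0],[-1,-75,-115,-90,0,0,0]]' 40
```

```text
clock: 5.65
tcp_pos: [437.4, -233.4, 114.9]
tcp_rot: [-0.07, 0.998, 0.0, -0.0]
force: [0.2, -0.2, -0.3]
width: 0.557
gripper_force: 0.0
```

```bash
python3 -m creep '[[-1,-2,0,0,0,0,0],[-1,-2,0,0,0,0,0],[-1,-2,0,0,0,0,0],[-1,-2,0,0,0,0,0],[-1,-2,0,-40,0,0,0],[-1,-2,0,-80,0,0,0],[-1,-2,0,-96,0,0,0],[-1,-2,0,-96,0,0,0]]' 40; python3 -m creep '[[1,0,0,0,0,0,0],[1,0,0,0,0,0,0],[1,0,0,0,0,0,0],[1,0,0,0,0,0,0],[1,0,0,0,0,0,0],[1,0,0,0,0,0,0]]'
```

```text
clock: 6.45
tcp_pos: [433.4, -233.1, 16.7]
tcp_rot: [-0.07, 0.998, 0.001, -0.002]
force: [-0.0, -0.6, 0.4]
width: 0.999
gripper_force: 0.0
clock: 7.05
tcp_pos: [435.7, -234.4, 19.4]
tcp_rot: [-0.07, 0.998, -0.0, 0.001]
force: [-0.5, -0.5, 6.6]
width: 0.681
gripper_force: 40.0
```

```bash
python3 -m creep '[[1,0,0,50,0,0,0],[1,0,0,100,0,0,0],[1,30,30,106,0,0,0],[1,60,62,106,0,0,0],[1,90,94,106,0,0,0],[1,120,126,106,0,0,0],[1,151,157,106,0,0,0],[1,151,157,106,0,0,0]]'; python3 -m creep '[[1,0,0,0,0,0,0],[1,0,0,0,0,0,0]]'
cat > held.py <<'E'
from h import *
o=arm.get_obs();T=o['tcp_pos'];print('tcp',T.round(1),'w',o['width'])
for n in('top','scene'):
    s=snap(n,'held_%s_%d.png'%(n,int(o['clock']*10)));P=cloud(s);img=s['img'].astype(int)
    m=(abs(P[...,0]-T[0])<36)&(abs(P[...,1]-T[1])<33)&(P[...,2]>T[2]-25)&(P[...,2]<T[2]+23)&(img.min(2)>70)&(s['depth']>0)
    p=P[m];print(n,len(p),p.mean(0).round(1),p.min(0).round(1),p.max(0).round(1))
E
python3 held.py
```

```text
clock: 7.85
tcp_pos: [589.7, -68.6, 123.5]
tcp_rot: [-0.075, 0.997, 0.002, 0.001]
force: [-0.6, 0.9, -4.5]
width: 0.683
gripper_force: 40.0
clock: 8.05
tcp_pos: [584.2, -78.0, 123.5]
tcp_rot: [-0.069, 0.998, -0.0, -0.002]
force: [-0.4, -0.6, -3.8]
width: 0.682
gripper_force: 40.0
tcp [584.2 -78.  123.5] w 0.6816599502684879held.py:6: RuntimeWarning: Mean of empty slice.
  p=P[m];print(n,len(p),p.mean(0).round(1),p.min(0).round(1),p.max(0).round(1))
  ret = um.true_divide(
Traceback (most recent call last):
  File "held.py", line 6, in <module>
    p=P[m];print(n,len(p),p.mean(0).round(1),p.min(0).round(1),p.max(0).round(1))
                                             ~~~~~^^^
ValueError: zero-size array to reduction operation minimum which has no identity
```

```bash
python3 -m creep '[[1,0,0,0,0,0,0],[1,0,0,0,0,0,0]]'; sed -i "s/('top','scene')/('scene',)/" held.py; python3 held.py;  python3 -m creep '[[1,0,0,0,0,0,0]]'
```

```text
clock: 8.3
tcp_pos: [585.3, -77.9, 124.6]
tcp_rot: [-0.069, 0.998, 0.0, -0.0]
force: [0.3, 1.2, -4.7]
width: 0.682
gripper_force: 40.0
tcp [585.3 -77.9 124.6] w 0.6821231285078715
scene 66 [598.4 -71.1 144.3] [554.1 -94.4 138.3] [614.7 -49.9 147.5]
clock: 8.45
tcp_pos: [585.8, -77.3, 124.7]
tcp_rot: [-0.069, 0.998, 0.0, 0.0]
force: [0.1, 0.1, -4.3]
width: 0.686
gripper_force: 40.0
```

```bash
python3 -m creep '[[1,1,0,-10,0,0,0],[1,1,0,-20,0,0,0],[1,1,0,-25,0,0,0],[1,1,0,-30,0,0,0],[1,1,0,-35,0,0,0],[1,1,0,-40,0,0,0],[1,1,0,-45,0,0,0],[1,1,0,-45,0,0,0]]'; python3 -m creep '[[1,0,0,0,0,0,0]]'
```

```text
clock: 9.25
tcp_pos: [586.4, -76.8, 78.8]
tcp_rot: [-0.07, 0.998, 0.0, -0.001]
force: [-0.2, 0.0, -4.4]
width: 0.68
gripper_force: 40.0
clock: 9.35
tcp_pos: [587.0, -76.9, 79.5]
tcp_rot: [-0.07, 0.998, 0.0, -0.0]
force: [0.7, -0.1, -4.3]
width: 0.676
gripper_force: 40.0
```

No side force, so the ring is on the post. Lowering it to the plate.

```bash
python3 -m creep '[[1,0,0,-12,0,0,0],[1,0,0,-24,0,0,0],[1,0,0,-34,0,0,0],[1,0,0,-42,0,0,0],[1,0,0,-48,0,0,0],[1,0,0,-52,0,0,0],[1,0,0,-53,0,0,0],[1,0,0,-53,0,0,0]]'; python3 -m creep '[[-1,0,0,0,0,0,0],[-1,0,0,0,0,0,0],[-1,0,0,0,0,0,0],[-1,0,0,0,0,0,0],[-1,0,0,0,0,0,0]]'
```

```text
clock: 10.15
tcp_pos: [586.7, -76.8, 27.6]
tcp_rot: [-0.07, 0.998, 0.0, -0.0]
force: [-4.1, 1.6, 3.7]
width: 0.682
gripper_force: 40.0
clock: 10.65
tcp_pos: [587.2, -77.0, 26.6]
tcp_rot: [-0.07, 0.998, -0.0, 0.0]
force: [-0.1, 0.4, 1.0]
width: 0.981
gripper_force: 0.0
```

```bash
python3 -m creep '[[-1,0,0,50,0,0,0],[-1,0,0,100,0,0,0],[-1,-15,-50,110,0,0,0],[-1,-30,-99,110,0,0,0],[-1,-45,-147,110,0,0,0],[-1,-60,-195,110,0,0,0],[-1,-77,-251,110,0,0,0],[-1,-77,-251,110,0,0,0]]'; python3 -m creep '[[-1,0,0,0,0,0,0],[-1,0,0,0,0,0,0],[-1,0,0,0,0,0,0]]'; python3 m.py | grep -v '\[ 6\|\[ 7'
```

```text
clock: 11.45
tcp_pos: [506.4, -335.2, 137.1]
tcp_rot: [-0.065, 0.998, -0.002, -0.001]
force: [-0.5, -0.3, -0.3]
width: 1.002
gripper_force: 0.0
clock: 11.75
tcp_pos: [511.2, -325.1, 136.3]
tcp_rot: [-0.072, 0.997, 0.001, 0.0]
force: [-0.4, 0.7, -0.8]
width: 1.001
gripper_force: 0.0
top post/knob
55 [302.9 211.2] [665.3  60.2  87.1] [25.9 24.2 18.8]
61 [348.9 237.7] [584.9 -78.2  87.4] [23.2 24.6 16.5]
65 [317.6 242. ] [571.5  15.6  86.8] [24.8 27.  17.2]
64 [286.1 246.1] [558.5 109.5  87.1] [25.2 24.4 17.5]
rings
52 [432.9 259. ] [ 527.3 -341.    39.5] [ 526.2 -341.8] 18.7 [105. 108. 112.]
19 [432.3 272.4] [ 486.  -337.6   38.6] [ 485.5 -336.2] 12.6 [29. 31. 33.]
heads
94 [243.4 281.7] [456.5 243.2  23.1] [456.  243.1] [30.9 28.1] 0.7 [30. 30. 32.]
101 [193.  288.5] [435.1 397.2  23.2] [436.1 397.3] [31.6 31. ] 11.2 [24. 24. 27.]
96 [217.5 291.2] [427.  321.8  23.2] [427.8 322. ] [30.7 29.2] 3.3 [28. 28. 30.]
scene post/knob
90 [281.5 252. ] [588.8 -75.3  87.1] [24.3 26.7 19.3]
91 [319.9 253.9] [575.2  18.   86.9] [25.2 26.2 17.9]
88 [358.6 255.9] [562.2 111.8  87.2] [24.1 26.7 17.9]
88 [329.7 288.8] [669.4  62.9  88.2] [24.2 23.1 18.1]
rings
256 [198.8 223.9] [ 511.8 -325.7   39.4] [ 509.9 -327.1] 32.2 [81. 83. 80.]
199 [120.2 230.7] [ 573.  -523.1   36.6] [ 573.2 -523.4] 32.2 [ 41.  77. 149.]
heads
122 [446.9 243.2] [431. 322.  23.] [428.9 321.6] [33.3 26.8] 6.6 [22. 25. 29.]
130 [415.4 247.4] [460.2 243.9  22.5] [459.2 244.1] [33.5 28.8] 7.4 [23. 26. 30.]
131 [476.2 250.4] [438.2 398.   22.2] [435.6 398.2] [32.2 28.9] 15.6 [22. 24. 29.]
28 [363.2 315.6] [681.2 147.3  12.6] [682.  146.3] [10.3 32.9] 21.7 [58. 61. 59.]
32 [413.  346.2] [740.8 275.1  17.8] [739.7 275.8] [26.2  8.6] 89.7 [10. 11. 10.]
```

```bash
python3 -m creep '[[-1,0,0,-40,0,0,0],[-1,0,0,-80,0,0,0],[-1,0,0,-110,0,0,0],[-1,0,0,-117,0,0,0],[-1,0,0,-117,0,0,0],[-1,0,0,-117,0,0,0],[-1,0,0,-117,0,0,0]]'; python3 -m creep '[[1,0,0,0,0,0,0],[1,0,0,0,0,0,0],[1,0,0,0,0,0,0],[1,0,0,0,0,0,0],[1,0,0,0,0,0,0]]'
```

```text
clock: 12.55
tcp_pos: [511.3, -328.5, 21.5]
tcp_rot: [-0.07, 0.998, -0.001, 0.001]
force: [0.4, -0.2, -0.5]
width: 1.003
gripper_force: 0.0
clock: 13.05
tcp_pos: [510.1, -328.4, 19.8]
tcp_rot: [-0.07, 0.998, -0.0, 0.0]
force: [0.5, -1.4, 1.5]
width: 0.67
gripper_force: 40.0
```

```bash
python3 -m creep '[[1,0,0,50,0,0,0],[1,0,0,100,0,0,0],[1,3,40,112,0,0,0],[1,8,85,112,0,0,0],[1,13,130,112,0,0,0],[1,18,175,112,0,0,0],[1,23,220,112,0,0,0],[1,23,220,112,0,0,0]]'; python3 -m creep '[[1,5,45,0,0,0,0],[1,10,90,0,0,0,0],[1,15,135,0,0,0,0],[1,20,180,0,0,0,0],[1,26,219,0,0,0,0],[1,26,219,0,0,0,0],[1,26,219,0,0,0,0],[1,26,219,0,0,0,0]]'; python3 -m creep '[[1,0,0,0,0,0,0],[1,0,0,0,0,0,0]]'
```

```text
clock: 13.85
tcp_pos: [532.9, -98.5, 130.3]
tcp_rot: [-0.076, 0.997, 0.003, -0.001]
force: [0.2, -0.1, -4.6]
width: 0.667
gripper_force: 40.0
clock: 14.65
tcp_pos: [558.2, 109.4, 130.8]
tcp_rot: [-0.069, 0.998, -0.001, -0.001]
force: [-0.7, -0.8, -3.9]
width: 0.671
gripper_force: 40.0
clock: 14.85
tcp_pos: [558.8, 109.6, 131.5]
tcp_rot: [-0.069, 0.998, -0.0, -0.0]
force: [-0.0, 1.0, -4.9]
width: 0.669
gripper_force: 40.0
```

```bash
python3 -m creep '[[1,0,1,-15,0,0,0],[1,0,1,-25,0,0,0],[1,0,1,-30,0,0,0],[1,0,1,-35,0,0,0],[1,0,1,-40,0,0,0],[1,0,1,-45,0,0,0],[1,0,1,-51,0,0,0],[1,0,1,-51,0,0,0]]'; python3 -m creep '[[1,0,0,0,0,0,0]]'
```

```text
clock: 15.65
tcp_pos: [558.5, 111.7, 79.7]
tcp_rot: [-0.07, 0.998, -0.0, -0.001]
force: [-0.4, -1.8, -5.5]
width: 0.667
gripper_force: 40.0
clock: 15.75
tcp_pos: [558.7, 111.8, 80.3]
tcp_rot: [-0.07, 0.998, -0.0, -0.0]
force: [-0.2, -2.0, -5.5]
width: 0.667
gripper_force: 40.0
```

```bash
python3 -m creep '[[1,0,-1,-12,0,0,0],[1,0,-1,-24,0,0,0],[1,0,-1,-34,0,0,0],[1,0,-1,-42,0,0,0],[1,0,-1,-48,0,0,0],[1,0,-1,-52,0,0,0],[1,0,-1,-53,0,0,0],[1,0,-1,-53,0,0,0]]'; python3 -m creep '[[-1,0,0,0,0,0,0],[-1,0,0,0,0,0,0],[-1,0,0,0,0,0,0],[-1,0,0,0,0,0,0],[-1,0,0,0,0,0,0]]'
```

```text
clock: 16.55
tcp_pos: [559.3, 111.2, 27.8]
tcp_rot: [-0.07, 0.998, 0.0, 0.0]
force: [0.0, 1.0, -4.6]
width: 0.665
gripper_force: 40.0
clock: 17.05
tcp_pos: [559.1, 111.1, 27.8]
tcp_rot: [-0.07, 0.998, 0.0, 0.0]
force: [-0.0, -0.7, 0.3]
width: 0.976
gripper_force: 0.0
```

```bash
python3 -m creep '[[-1,0,0,50,0,0,0],[-1,0,0,100,0,0,0],[-1,-20,-20,130,0,0,0],[-1,-20,-60,130,0,0,0],[-1,-20,-100,130,0,0,0],[-1,-20,-100,130,0,0,0],[-1,-20,-100,130,0,0,0]]'; cat > cot.py <<'E'
from h import *
# heads (dark blobs) and legs (bright on blue mat)
for n in('top','scene'):
    s=snap(n,'cot_%s.png'%n);P=cloud(s);img=s['img'].astype(int);Z=P[...,2]
    K=np.array(s['camera_matrix']);R=np.array(s['R']);t=np.array(s['t'])
    C=-R.T@t
    v,u=np.mgrid[:480,:640];ray=np.stack([(u-K[0,2])/K[0,0],(v-K[1,2])/K[1,1],np.ones(u.shape)],-1)@R
    def onz(m,z): r=ray[m]; return (C+r*((z-C[2])/r[:,2])[:,None])[:,:2]
    G=C+ray*((7-C[2])/ray[...,2])[...,None]
    roi=(G[...,0]>380)&(G[...,0]<640)&(G[...,1]>190)&(G[...,1]<480)
    dark=roi&(img.max(2)<75)
    bright=roi&(img[...,0]>70)&(img[...,1]>75)
    for m,a,c in comps(dark,P,60):
        top=onz(m&(Z>16),24);h=cv2.minAreaRect(top.astype(np.float32))
        hc=top.mean(0) if 0 else np.array(h[0])
        g=G[...,:2][bright];g=g[np.linalg.norm(g-hc,axis=1)<115]
        g=g[(g[:,0]>hc[0]+18)&(abs(g[:,1]-hc[1]-0.15*(g[:,0]-hc[0]))<28)]
        # iterate line fit for leg = rightmost side
        best=None
        for yaw in np.radians(np.arange(-15,30,.5)):
            d=np.array([np.cos(yaw),np.sin(yaw)]);nrm=np.array([-d[1],d[0]]);q=(g-hc)@nrm
            for off in np.arange(-16,-2,.5):
                k=(abs(q-off)<3).sum()
                if best is None or k>best[0]: best=(k,np.degrees(yaw),off)
        k,yaw,off=best
        d=np.array([np.cos(np.radians(yaw)),np.sin(np.radians(yaw))]);nrm=np.array([-d[1],d[0]]);q=(g-hc)@nrm;gg=g[abs(q-off)<4]
        vx=cv2.fitLine(gg.astype(np.float32),cv2.DIST_HUBER,0,.01,.01).ravel();yw=np.degrees(np.arctan2(vx[1],vx[0]));yw=(yw+90)%180-90
        n2=np.array([-np.sin(np.radians(yw)),np.cos(np.radians(yw))])
        print(n,'head',hc.round(1),np.round(h[1],1),'leg n',len(gg),'yaw',round(yw,1),'off',((vx[2:]-hc)@n2).round(1),'tip',((gg-hc)@[n2[1],-n2[0]]).max().round(1))
E
python3 cot.py
```

```text
clock: 17.75
tcp_pos: [538.9, 10.2, 157.8]
tcp_rot: [-0.068, 0.998, 0.0, 0.0]
force: [-0.7, 0.9, -0.2]
width: 0.997
gripper_force: 0.0
top head [457.1 241.4] [28.1 30.7] leg n 54 yaw 11.2 off -5.2 tip 94.9
top head [435.2 396.6] [30.  32.1] leg n 47 yaw 12.8 off -5.4 tip 94.0
top head [425.  320.1] [30.8 30.6] leg n 46 yaw 4.0 off -5.7 tip 90.7
scene head [430.7 322.2] [34.3 25.9] leg n 68 yaw 5.9 off -10.5 tip 87.2
scene head [461.6 244.7] [35.2 28.9] leg n 63 yaw 7.6 off -5.4 tip 89.6
scene head [438.1 398.2] [31.8 29.4] leg n 72 yaw 12.4 off -5.7 tip 89.9
```

```bash
python3 -m creep '[[-1,10,50,0,0,0,0],[-1,21,100,0,0,0,0],[-1,21,101,0,0,0,0],[-1,21,101,-40,0,0,0],[-1,21,101,-80,0,0,0],[-1,21,101,-102,0,0,0],[-1,21,101,-102,0,0,0],[-1,21,101,-102,0,0,0]]' 10; python3 -m creep '[[1,0,0,0,0,0,0],[1,0,0,0,0,0,0],[1,0,0,0,0,0,0],[1,0,0,0,0,0,0],[1,0,0,0,0,0,0],[1,0,0,0,0,0,0],[1,0,0,0,0,0,0],[1,0,0,0,0,0,0]]'; python3 -m creep '[[1,0,0,0,0,0,0],[1,0,0,0,0,0,0]]'
```

```text
clock: 18.65
tcp_pos: [560.0, 113.0, 55.7]
tcp_rot: [-0.07, 0.998, 0.0, -0.0]
force: [0.1, -0.5, 1.1]
width: 0.995
gripper_force: 0.0
clock: 19.45
tcp_pos: [560.0, 111.1, 55.5]
tcp_rot: [-0.07, 0.998, -0.001, -0.0]
force: [1.3, -8.8, 0.1]
width: 0.356
gripper_force: 3.9
clock: 19.65
tcp_pos: [560.3, 109.5, 55.5]
tcp_rot: [-0.069, 0.998, -0.001, 0.0]
force: [1.6, -5.4, 0.4]
width: 0.315
gripper_force: 10.0
```

```bash
python3 -m creep '[[1,0,-1,0,0,0,0],[1,0,-1.5,0,0,0,0],[1,0,-1.5,0,0,0,0],[1,0,-1.5,0,0,0,0]]'; python3 -m creep '[[1,0,0,0,0,0,0]]';python3 -m creep '[[1,0,0,0,0,0,0]]'
```

```text
clock: 20.05
tcp_pos: [560.3, 109.5, 55.5]
tcp_rot: [-0.069, 0.998, -0.001, 0.0]
force: [1.8, -5.6, -1.6]
width: 0.317
gripper_force: 10.0
clock: 20.15
tcp_pos: [560.3, 109.5, 55.5]
tcp_rot: [-0.069, 0.998, -0.001, 0.0]
force: [2.2, -6.4, -1.3]
width: 0.316
gripper_force: 10.0
clock: 20.25
tcp_pos: [560.3, 109.5, 55.5]
tcp_rot: [-0.069, 0.998, -0.001, 0.0]
force: [2.0, -5.8, -0.8]
width: 0.317
gripper_force: 10.0
```

```bash
python3 -m creep '[[1,0,-1,0,0,0,0],[1,0,-2,0,0,0,0],[1,0,-2,0,0,0,0],[1,0,-2,0,0,0,0]]'; python3 -m creep '[[1,0,0,0,0,0,0]]'
```

```text
clock: 20.65
tcp_pos: [560.3, 109.4, 55.5]
tcp_rot: [-0.07, 0.998, 0.0, 0.0]
force: [3.0, -1.3, -4.4]
width: 0.317
gripper_force: 10.0
clock: 20.75
tcp_pos: [560.3, 109.4, 55.5]
tcp_rot: [-0.07, 0.998, 0.0, 0.0]
force: [2.9, 0.4, -3.9]
width: 0.315
gripper_force: 10.0
```

Post c is balanced at TCP (560.3,109.4), about 1.1 mm in y from the camera estimate. I'll use this to aim the cotter and pick the nearest one, at (458,243).

```bash
python3 -m creep '[[-1,0,0,0,0,0,0],[-1,0,0,0,0,0,0],[-1,0,0,0,0,0,0],[-1,0,0,50,0,0,0],[-1,0,0,100,0,0,0],[-1,-20,30,100,0,0,0],[0,-45,60,100,0,0,0],[0,-70,95,100,0,0,0]]' 30;  python3 -m creep '[[0,-16,20,0,0,0,0],[0,-32,40,0,0,0,0],[0,-32,40,-40,0,0,0],[0,-32,40,-70,0,0,0],[0,-32,40,-70,0,0,0],[0,-32,40,-70,0,0,0],[0,-32,40,-70,0,0,0]]'
```

```text
clock: 21.55
tcp_pos: [489.0, 203.8, 156.2]
tcp_rot: [-0.069, 0.998, 0.0, 0.0]
force: [0.5, 1.0, 0.1]
width: 0.753
gripper_force: 0.0
clock: 22.25
tcp_pos: [459.1, 244.0, 87.1]
tcp_rot: [-0.069, 0.998, 0.001, 0.001]
force: [0.3, 0.1, 0.1]
width: 0.502
gripper_force: 0.0
```

```bash
python3 - <<'E'
from h import *
s=snap('scene');print(arm.get_obs()['tcp_pos'])
c=s['img'][210:300,370:510,::-1];cv2.imwrite('pics/c3.png',cv2.resize(c,None,fx=5,fy=5,interpolation=cv2.INTER_CUBIC))
E
python3 cot.py
```

```text
[459.18021787 244.07238707  87.25776462]
top head [476.3 300.9] [188.3 223.9] leg n 11 yaw 6.1 off -17.3 tip 111.8
scene head [436.4 266.9] [ 85.  143.2] leg n 55 yaw 7.2 off -14.9 tip 92.4
scene head [439.5 398.9] [34.9 28.6] leg n 68 yaw 12.1 off -5.5 tip 88.3
```

View pics/c3.png

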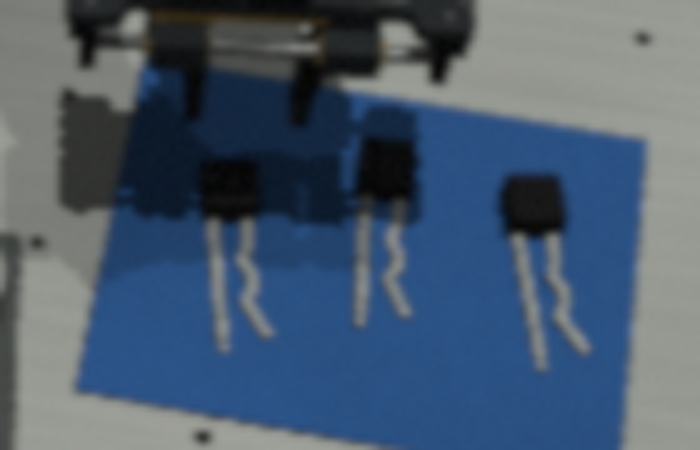

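The crop shows the fingers straddling the left cotter's head at (230,185), with the other two at (387,165) and (533,205). Descending to grip.

```bash
python3 -m creep '[[0,-1,0,-40,0,0,0],[0,-1,0,-70,0,0,0],[0,-1,0,-80,0,0,0],[0,-1,0,-80,0,0,0],[0,-1,0,-80,0,0,0],[0,-1,0,-80,0,0,0]]' 40;  python3 -m creep '[[1,0,0,0,0,0,0],[1,0,0,0,0,0,0],[1,0,0,0,0,0,0],[1,0,0,0,0,0,0],[1,0,0,0,0,0,0]]' 50
```

```text
clock: 23.0
tcp_pos: [457.7, 244.0, 6.5]
tcp_rot: [-0.07, 0.998, 0.001, 0.001]
force: [-0.3, 0.2, 0.2]
width: 0.497
gripper_force: 0.0
clock: 23.5
tcp_pos: [457.1, 243.7, 5.9]
tcp_rot: [-0.07, 0.998, 0.0, 0.0]
force: [0.2, -0.5, 4.1]
width: 0.342
gripper_force: 49.1
```

```bash
python3 -m creep '[[1,0,0,30,0,0,0],[1,0,0,59,0,0,0],[1,-5,-35,59,0,0,0],[1,-10,-70,59,0,0,0],[1,-16,-105,59,0,0,0],[1,-22,-143,59,0,0,0],[1,-22,-143,59,0,0,0],[1,-22,-143,59,0,0,0]]';  python3 -m creep '[[1,0,0,0,0,0,0],[1,0,0,0,0,0,0],[1,0,0,0,0,0,0]]'; python3 - <<'E'
from h import *
o=arm.get_obs();print(o['tcp_pos'].round(1),o['tcp_rot'].round(4))
for n,b in(('scene',(225,275,330,390)),('top',(225,300,250,330))):
    s=snap(n);c=s['img'][b[0]:b[1],b[2]:b[3],::-1];cv2.imwrite('pics/c4%s.png'%n,cv2.resize(c,None,fx=8,fy=8,interpolation=cv2.INTER_CUBIC))
    P=cloud(s);img=s['img'].astype(int);T=o['tcp_pos']
    m=(P[...,0]>T[0]+20)&(P[...,0]<T[0]+105)&(abs(P[...,1]-T[1]-3)<35)&(abs(P[...,2]-T[2])<12)&(img.min(2)>80)
    for mm,a,cc in comps(m,P,4):
        p=P[mm];d=p-T;X=d[:,0]*.9901+d[:,1]*.14;Y=-.14*d[:,0]+.9901*d[:,1];f=np.polyfit(X,Y,1);g=np.polyfit(X,d[:,2],1)
        print(n,a,cc.round(1),'X',X.min().round(1),X.max().round(1),'Y(X)',f.round(3),'Y@90',np.polyval(f,90).round(1),'Z',g.round(3),d[:,2].mean().round(1))
E
```

```text
clock: 24.3
tcp_pos: [434.7, 99.8, 64.5]
tcp_rot: [-0.069, 0.998, 0.0, -0.0]
force: [0.3, 0.7, -1.5]
width: 0.338
gripper_force: 49.2
clock: 24.6
tcp_pos: [435.1, 101.6, 64.5]
tcp_rot: [-0.071, 0.998, 0.0, -0.0]
force: [0.1, -0.4, -0.6]
width: 0.342
gripper_force: 49.1
[435.1 101.6  64.5] [-7.070e-02  9.975e-01  1.000e-04 -0.000e+00]
scene 55 [360.7 238.6] X 20.3 95.6 Y(X) [ 0.068 -8.894] Y@90 -2.8 Z [-0.015  5.404] 4.5
scene 47 [367.4 238. ] X 24.7 85.0 Y(X) [0.114 5.466] Y@90 15.7 Z [0.019 3.062] 4.1
top 6 [286.5 260. ] X 81.0 87.6 Y(X) [-0.016 -3.265] Y@90 -4.7 Z [-0.255 24.309] 2.8
top 4 [279.5 261.5] X 80.7 84.0 Y(X) [-7.0000e-03  1.7305e+01] Y@90 16.6 Z [  0.311 -21.288] 4.4
```

View pics/c4scene.png

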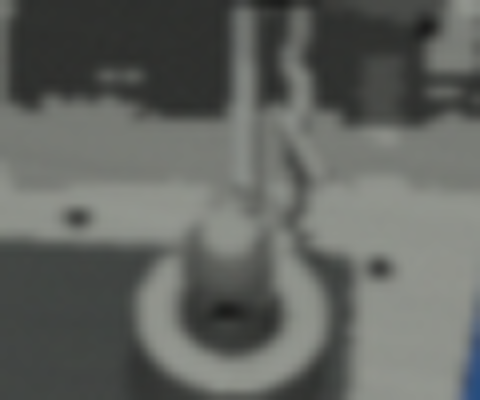

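```bash
cat > leg.py <<'E'
from h import *
# leg of held cotter in tool frame; camera bias removed with known post positions (robot frame)
import sys
post=np.array([float(a) for a in sys.argv[1:3]]) # robot-frame post centre xy
o=arm.get_obs();T=o['tcp_pos'];q=o['tcp_rot'];yaw=2*np.arctan2(q[1],q[0])-np.pi
print('tcp',T.round(1),'yaw',np.degrees(yaw).round(2))
for n in('scene','top'):
    A=[]
    for k in range(3):
        s=snap(n);P=cloud(s);img=s['img'].astype(int)
        K=np.array(s['camera_matrix']);R=np.array(s['R']);t=np.array(s['t']);C=-R.T@t
        v,u=np.mgrid[:480,:640];ray=np.stack([(u-K[0,2])/K[0,0],(v-K[1,2])/K[1,1],np.ones(u.shape)],-1)@R
        z=T[2]+.7;G=C+ray*((z-C[2])/ray[...,2])[...,None]
        Zg=P[...,2]
        d=G-T;X=d[...,0]*np.cos(yaw)+d[...,1]*np.sin(yaw);Y=-np.sin(yaw)*d[...,0]+np.cos(yaw)*d[...,1]
        m=(X>18)&(X<97)&(Y>-20)&(Y<3)&(abs(Zg-T[2]-2)<13)
        A.append(np.c_[X[m],Y[m]])
        top=(abs(P[...,0]-post[0])<25)&(abs(P[...,1]-post[1])<25)&(Zg>83)&(Zg<97)
        e=P[top].mean(0)
    A=np.vstack(A);f=np.polyfit(A[:,0],A[:,1],1);l=((e[:2]-post)@[-np.sin(yaw),np.cos(yaw)]);
    print(n,len(A),'X',A[:,0].min().round(1),A[:,0].max().round(1),'yaw',np.degrees(f[0]).round(1),'Y@20,50,90',np.polyval(f,[20,50,90]).round(1),'post bias lat',l.round(1),'corrected Y@90',(np.polyval(f,90)-l).round(1))
E
python3 leg.py 560.3 109.4
```

```text
tcp [435.  101.3  64.5] yaw 8.07
scene 144 X 20.4 93.4 yaw 2.3 Y@20,50,90 [-6.6 -5.4 -3.8] post bias lat 2.5 corrected Y@90 -6.2
top 23 X 81.5 94.0 yaw 4.7 Y@20,50,90 [-11.5  -9.1  -5.8] post bias lat -0.2 corrected Y@90 -5.5
```

```bash
python3 -m creep '[[1,0,-0.5,0.3,0,0,-2],[1,0,-0.5,0.3,0,0,-2],[1,4,0,0.3,0,0,-2],[1,8,0.6,0.3,0,0,-2],[1,8,0.6,0.3,0,0,-2]]'; python3 leg.py 560.3 109.4
```

```text
clock: 25.5
tcp_pos: [443.9, 101.4, 65.0]
tcp_rot: [-0.052, 0.999, 0.0, 0.001]
force: [-0.3, 0.3, -0.8]
width: 0.339
gripper_force: 49.1
tcp [443.9 101.4  65. ] yaw 5.99
scene 156 X 18.8 85.5 yaw 2.7 Y@20,50,90 [-6.5 -5.1 -3.2] post bias lat 1.7 corrected Y@90 -4.9
top 22 X 78.4 94.1 yaw -0.2 Y@20,50,90 [-4.7 -4.8 -5. ] post bias lat -0.1 corrected Y@90 -4.9
```

```bash
python3 -m creep '[[1,4,0.6,0,0,0,0],[1,8,1.1,0,0,0,0],[1,11,1.5,0,0,0,0],[1,14,2,0,0,0,0],[1,14,2,0,0,0,0]]'; python3 -m creep '[[1,3,0.4,0,0,0,0],[1,6,0.8,0,0,0,0],[1,6,0.8,0,0,0,0]]'
```

```text
clock: 26.3
tcp_pos: [457.6, 103.3, 64.9]
tcp_rot: [-0.052, 0.999, 0.0, 0.0]
force: [-0.7, -0.3, -1.3]
width: 0.343
gripper_force: 49.1
clock: 26.6
tcp_pos: [463.5, 104.1, 64.9]
tcp_rot: [-0.052, 0.999, 0.0, 0.0]
force: [0.3, 0.3, -0.8]
width: 0.341
gripper_force: 49.1
```

```bash
python3 -m creep '[[1,4,0.6,0,0,0,0],[1,8,1.1,0,0,0,0],[1,12,1.7,0,0,0,0],[1,16,2.3,0,0,0,0],[1,16,2.3,0,0,0,0]]'; python3 -m creep '[[1,4,0.6,0,0,0,0],[1,8,1.1,0,0,0,0],[1,12,1.7,0,0,0,0],[1,12,1.7,0,0,0,0]]'
```

```text
clock: 27.1
tcp_pos: [479.7, 106.5, 64.9]
tcp_rot: [-0.052, 0.999, 0.0, 0.0]
force: [-0.8, -0.1, -1.4]
width: 0.345
gripper_force: 49.1
clock: 27.5
tcp_pos: [492.2, 109.5, 65.0]
tcp_rot: [-0.053, 0.999, 0.001, 0.001]
force: [0.1, 3.9, -2.4]
width: 0.341
gripper_force: 49.4
```

```bash
python3 -m creep '[[1,3,0.3,0,0,0,0],[1,6,0.6,0,0,0,0],[1,9,1,0,0,0,0],[1,9,1,0,0,0,0]]' 60; python3 -m creep '[[1,3,0.4,0,0,0,0],[1,5,0.7,0,0,0,0],[1,5,0.7,0,0,0,0]]'
```

```text
clock: 27.9
tcp_pos: [501.8, 109.5, 65.3]
tcp_rot: [-0.052, 0.999, 0.0, 0.002]
force: [1.1, 3.9, 0.2]
width: 0.338
gripper_force: 59.2
clock: 28.2
tcp_pos: [505.8, 109.4, 65.0]
tcp_rot: [-0.052, 0.999, -0.0, 0.001]
force: [0.5, 3.0, -1.5]
width: 0.341
gripper_force: 59.2
```

```bash
cat > tip.py <<'E'
from h import *
import sys
post=np.array([float(a) for a in sys.argv[1:3]])
ex=np.array([.9901,.14]);ey=np.array([-.14,.9901])
for n in('scene','top'):
    s=snap(n);P=cloud(s);img=s['img']
    K=np.array(s['camera_matrix']);R=np.array(s['R']);t=np.array(s['t']);C=-R.T@t
    v,u=np.mgrid[:480,:640];ray=np.stack([(u-K[0,2])/K[0,0],(v-K[1,2])/K[1,1],np.ones(u.shape)],-1)@R
    G=C+ray*((66-C[2])/ray[...,2])[...,None]
    d=G[...,:2]-post;X=d@ex;Y=d@ey
    m=(X>17)&(X<70)&(abs(Y)<60)&(P[...,2]>52)&(P[...,2]<76)&(s['depth']>0)
    for mm,a,c in comps(m,P,3): print(n,a,c.round(),'X',X[mm].min().round(1),X[mm].max().round(1),'Y',Y[mm].mean().round(1),'Z',P[...,2][mm].mean().round(1))
    b=pix(s,np.r_[post,66]).astype(int);c=img[max(b[1]-30,0):b[1]+45,b[0]-40:b[0]+40,::-1];cv2.imwrite('pics/tip_%s_%s.png'%(n,sys.argv[3]),cv2.resize(c,None,fx=6,fy=6,interpolation=cv2.INTER_CUBIC))
E
python3 tip.py 560.1 110 1
```

```text
scene 20 [358. 269.] X 17.1 38.3 Y 1.7 Z 65.6
scene 14 [366. 269.] X 19.3 31.2 Y 20.7 Z 66.7
scene 3 [351. 270.] X 27.5 33.4 Y -14.5 Z 52.6
```

View pics/tip_scene_1.png

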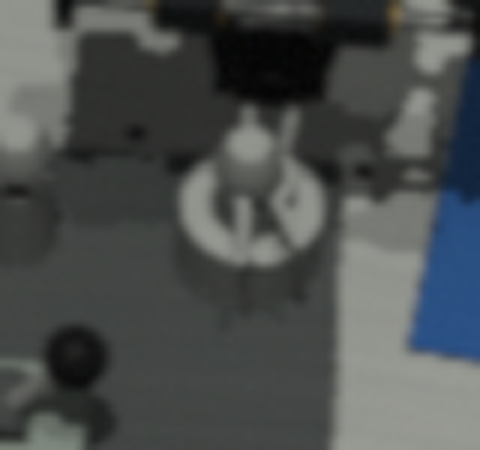

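The picture shows the leg through post c, with its tip at (243,255), and the bow round the side. The tip is about 39 mm past the post and needs to reach 44, so I push about 5 mm more.

```bash
python3 -m creep '[[1,2,0.3,0,0,0,0],[1,4,0.6,0,0,0,0],[1,5,0.7,0,0,0,0],[1,5,0.7,0,0,0,0]]';python3 -m creep '[[1,0,0,0,0,0,0]]'; python3 tip.py 560.1 110 2
```

```text
clock: 28.7
tcp_pos: [507.9, 110.4, 64.0]
tcp_rot: [-0.053, 0.999, -0.0, -0.002]
force: [-3.9, 2.7, -1.9]
width: 0.34
gripper_force: 59.2
clock: 28.8
tcp_pos: [508.0, 110.5, 64.1]
tcp_rot: [-0.053, 0.999, -0.0, -0.002]
force: [-4.6, 2.9, -1.8]
width: 0.345
gripper_force: 59.2
scene 33 [358. 269.] X 17.1 44.0 Y 1.0 Z 64.1
scene 17 [366. 269.] X 19.3 33.9 Y 21.5 Z 64.7
```

```bash
python3 -m creep '[[1,2,0.3,0,0,0,0],[1,4,0.6,0,0,0,0],[1,4,0.6,0,0,0,0],[1,4,0.6,0,0,0,0]]'; python3 tip.py 560.1 110 3;python3 -m creep '[[1,0,0,0,0,0,0]]'
```

```text
clock: 29.3
tcp_pos: [510.7, 111.9, 63.9]
tcp_rot: [-0.053, 0.999, 0.0, -0.003]
force: [-5.4, 5.4, -1.5]
width: 0.341
gripper_force: 59.3
scene 24 [358. 270.] X 17.3 46.9 Y 2.8 Z 64.6
scene 17 [366. 270.] X 19.3 36.8 Y 21.7 Z 65.6
clock: 29.5
tcp_pos: [511.3, 112.3, 64.0]
tcp_rot: [-0.053, 0.999, 0.0, -0.003]
force: [-5.0, 5.3, -1.7]
width: 0.34
gripper_force: 59.3
```

Roughly home, possibly 2 mm past. Releasing, backing off and measuring.

```bash
python3 -m creep '[[0,0,0,0,0,0,0],[0,0,0,0,0,0,0],[0,0,0,0,0,0,0],[0,0,0,0,0,0,0],[0,0,0,30,0,0,0],[0,0,0,70,0,0,0],[0,-20,0,100,0,0,0],[0,-60,0,100,0,0,0]]'; python3 -m creep '[[0,-10,-45,0,0,0,0],[0,-20,-80,0,0,0,0],[0,-20,-120,0,0,0,0],[0,-20,-120,0,0,0,0]]'; python3 tip.py 560.1 110 4; cat > head.py <<'E'
from h import *
import sys
post=np.array([float(a) for a in sys.argv[1:3]])
ex=np.array([.9901,.14]);ey=np.array([-.14,.9901])
for n in('scene','top'):
    s=snap(n);P=cloud(s);img=s['img'].astype(int)
    d=P[...,:2]-post;X=d@ex;Y=d@ey
    m=(X>-90)&(X<-25)&(abs(Y)<45)&(P[...,2]>55)&(P[...,2]<100)&(s['depth']>0)
    p=np.c_[X[m],Y[m],P[...,2][m]]
    mt=(abs(X)<20)&(abs(Y)<20)&(P[...,2]>80)&(P[...,2]<100)
    print(n,m.sum(),'head mean',p.mean(0).round(1),'min',p.min(0).round(1),'max',p.max(0).round(1),'post',X[mt].mean().round(1),Y[mt].mean().round(1))
E
python3 head.py 560.1 110
```

```text
clock: 30.3
tcp_pos: [459.2, 111.4, 169.3]
tcp_rot: [-0.051, 0.999, 0.001, 0.006]
force: [0.1, 0.4, -0.8]
width: 0.499
gripper_force: 0.0
clock: 30.7
tcp_pos: [433.7, -14.5, 165.5]
tcp_rot: [-0.048, 0.999, -0.001, 0.001]
force: [-0.0, 0.1, 0.7]
width: 0.498
gripper_force: 0.0
scene 21 [359. 269.] X 17.1 41.1 Y 3.8 Z 70.0
scene 18 [366. 269.] X 19.3 33.9 Y 21.7 Z 69.1
top 19 [284. 237.] X 17.2 48.6 Y 1.8 Z 70.8
top 14 [279. 238.] X 19.3 39.2 Y 19.9 Z 71.2
scene 162 head mean [-44.5  13.5  72.4] min [-67.3  -2.   59.2] max [-25.4  28.5  82.8] post 1.7 1.0
top 120 head mean [-47.3  11.3  72.6] min [-63.8  -4.   56.5] max [-25.1  27.5  81.6] post -2.1 -0.7
```

View pics/tip_top_4.png

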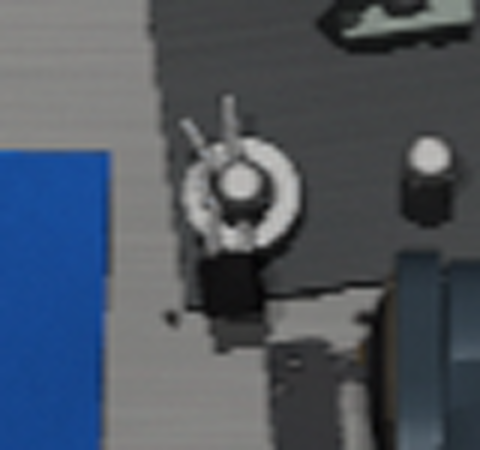

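```bash
cat > model.py <<'E'
from h import *
import sys
from scipy.optimize import least_squares
# fit cotter pose in post: depth points of leg, bow tips, block -> x along plate, using leg tip and block extents
post=np.array([float(a) for a in sys.argv[1:3]])
ex=np.array([.9901,.14]);ey=np.array([-.14,.9901])
for n in('scene','top'):
    acc=[];hh=[];pp=[]
    for k in range(4):
        s=snap(n);P=cloud(s);img=s['img'].astype(int)
        d=P[...,:2]-post;X=d@ex;Y=d@ey;Z=P[...,2]
        m=(X>16)&(X<60)&(Y>-10)&(Y<11)&(Z>58)&(Z<80)&(s['depth']>0)
        acc.append(np.c_[X[m],Y[m],Z[m]])
        h=(X>-90)&(X<-25)&(Y>-12)&(Y<35)&(Z>58)&(Z<95)&(img.max(2)<60)&(s['depth']>0)
        hh.append(np.c_[X[h],Y[h],Z[h]])
        mt=(abs(X)<14)&(abs(Y)<14)&(Z>84)&(Z<97);pp.append([X[mt].mean(),Y[mt].mean()])
    a=np.vstack(acc);h=np.vstack(hh)
    print(n,'post',np.mean(pp,0).round(1),'leg N',len(a)//4,'Xtip',np.percentile(a[:,0],97).round(1),'Y(X)',np.polyfit(a[:,0],a[:,1],1).round(2),'Z(X)',np.polyfit(a[:,0],a[:,2],1).round(2))
    print('  head N',len(h)//4,'pct X',np.percentile(h[:,0],[2,50,98]).round(1),'Y',np.percentile(h[:,1],[2,50,98]).round(1),'Z',np.percentile(h[:,2],[2,50,98]).round(1))
E
python3 model.py 560.1 110
```

```text
scene post [0.7 1.1] leg N 22 Xtip 46.2 Y(X) [-0.02  3.88] Z(X) [ 0.16 68.54]
  head N 118 pct X [-60.2 -41.7 -31.9] Y [ 0.4 13.  25.6] Z [62.  74.  81.2]
top post [-1.8 -0.4] leg N 19 Xtip 47.5 Y(X) [-0.03  2.3 ] Z(X) [ 0.1  68.43]
  head N 108 pct X [-63.3 -48.8 -34.6] Y [-3.6 11.4 26.9] Z [62.  73.4 79.8]
```

Cotter 1 is through post c: head centre about 49–50 mm behind the post, tip about 46 mm ahead, bow not spread, so the home point is about 3–4 mm from the hole centre. Cotter 2 is next, the middle one at (428,322).

```bash
python3 -m creep '[[0,0,45,0,0,0,-1],[0,0,90,0,0,0,-1],[0,0,135,0,0,0,-1],[0,0,180,0,0,0,-1],[0,-2,225,0,0,0,-1],[0,-4,270,0,0,0,-1],[0,-5,315,0,0,0,-1],[0,-5,336,0,0,0,-1]]' 50; python3 -m creep '[[0,0,0,0,0,0,0],[0,0,0,-40,0,0,0],[0,0,0,-80,0,0,0],[0,0,0,-80,0,0,0],[0,0,0,-80,0,0,0]]'; python3 - <<'E'
from h import *
s=snap('scene');P=cloud(s);img=s['img'].astype(int);o=arm.get_obs();print(o['tcp_pos'],o['tcp_rot'])
for m,a,c in comps((img.max(2)<70)&(P[...,2]>12)&(P[...,2]<32)&(P[...,1]>200)&(P[...,0]<520),P,30):
    print(a,c.round(),P[m].mean(0).round(1))
c=s['img'][210:300,390:520,::-1];cv2.imwrite('pics/c5.png',cv2.resize(c,None,fx=4,fy=4,interpolation=cv2.INTER_CUBIC))
E
```

```text
clock: 32.1
tcp_pos: [427.7, 332.1, 164.9]
tcp_rot: [-0.046, 0.999, 0.001, 0.0]
force: [-0.2, -0.5, 0.4]
width: 0.499
gripper_force: 0.0
clock: 32.6
tcp_pos: [429.2, 325.9, 85.1]
tcp_rot: [-0.043, 0.999, -0.001, -0.0]
force: [0.5, 0.5, -0.1]
width: 0.498
gripper_force: 0.0
[430.03450938 326.79073469  86.24360311] [-4.29358140e-02  9.99077453e-01  4.45564184e-04  7.48943171e-04]
134 [447. 243.] [429.3 323.3  23.3]
136 [477. 250.] [437.3 399.2  22.7]
```

View pics/c5.png

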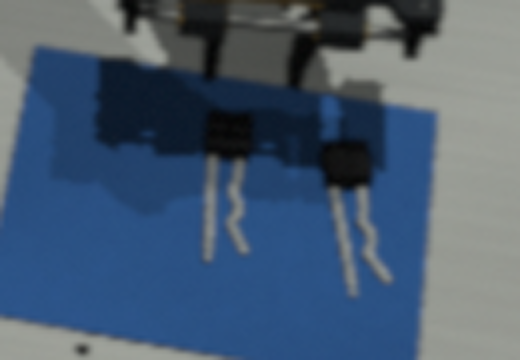

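The middle cotter's head is at (229,133) in the crop, between the fingers but about 4.5 mm to one side. Correcting and gripping.

```bash
python3 -m creep '[[0,-1.5,-4.5,0,0,0,0],[0,-1.5,-4.5,-40,0,0,0],[0,-1.5,-4.5,-70,0,0,0],[0,-1.5,-4.5,-79,0,0,0],[0,-1.5,-4.5,-79,0,0,0],[0,-1.5,-4.5,-79,0,0,0]]'; python3 -m creep '[[1,0,0,0,0,0,0],[1,0,0,0,0,0,0],[1,0,0,0,0,0,0],[1,0,0,0,0,0,0],[1,0,0,0,0,0,0]]' 50
```

```text
clock: 33.25
tcp_pos: [428.6, 323.2, 7.5]
tcp_rot: [-0.043, 0.999, 0.001, 0.001]
force: [0.2, -0.1, 0.2]
width: 0.498
gripper_force: 0.0
clock: 33.75
tcp_pos: [427.9, 322.8, 6.9]
tcp_rot: [-0.044, 0.999, 0.0, 0.0]
force: [-0.4, -1.0, 6.6]
width: 0.342
gripper_force: 49.6
```

```bash
python3 -m creep '[[1,0,0,40,0,0,3],[1,0,0,80,0,0,3],[1,0,0,115,0,0,3],[1,4,-40,115,0,0,3],[1,8,-80,115,0,0,3],[1,12,-120,115,0,0,3],[1,16,-160,115,0,0,3],[1,19,-200,115,0,0,3]]'; python3 -m creep '[[1,4,-40,0,0,0,0],[1,8,-80,0,0,0,0],[1,12,-120,0,0,0,0],[1,16,-160,0,0,0,0],[1,20,-209,0,0,0,0],[1,20,-209,0,0,0,0],[1,20,-209,0,0,0,0],[1,20,-209,0,0,0,0]]'; python3 leg.py 586.8 -78.4
```

```text
clock: 34.55
tcp_pos: [446.3, 120.9, 121.0]
tcp_rot: [-0.07, 0.998, 0.0, 0.0]
force: [0.3, -1.2, -0.7]
width: 0.342
gripper_force: 49.6
clock: 35.35
tcp_pos: [466.2, -85.3, 120.7]
tcp_rot: [-0.07, 0.998, 0.0, -0.0]
force: [0.0, 0.2, 0.6]
width: 0.342
gripper_force: 49.6
tcp [466.2 -85.3 120.7] yaw 8.08
scene 173 X 20.5 93.5 yaw -1.1 Y@20,50,90 [-7.5 -8.  -8.8] post bias lat 2.2 corrected Y@90 -11.0Traceback (most recent call last):
  File "leg.py", line 20, in <module>
    A=np.vstack(A);f=np.polyfit(A[:,0],A[:,1],1);l=((e[:2]-post)@[-np.sin(yaw),np.cos(yaw)]);
                     ~~~~~~~~~~^^^^^^^^^^^^^^^^^
    raise TypeError("expected non-empty vector for x")
TypeError: expected non-empty vector for x
```

```bash
python3 -m creep '[[1,-3,-1,-30,0,0,1],[1,-3,-1,-55,0,0,1],[1,-3,-1,-55,0,0,1],[1,-3,-1,-55,0,0,1],[1,-3,-1,-55,0,0,1],[1,-3,-1,-55,0,0,1]]'; python3 leg.py 586.8 -78.4 2>&1 | grep -v rror
```

```text
clock: 36.25
tcp_pos: [464.5, -87.5, 67.0]
tcp_rot: [-0.078, 0.997, -0.0, 0.001]
force: [-0.8, 0.9, -0.7]
width: 0.343
gripper_force: 49.6
tcp [464.5 -87.5  67. ] yaw 9.0
scene 167 X 18.3 92.3 yaw -1.5 Y@20,50,90 [-7.5 -8.3 -9.3] post bias lat 2.2 corrected Y@90 -11.5
Traceback (most recent call last):
  File "leg.py", line 20, in <module>
    A=np.vstack(A);f=np.polyfit(A[:,0],A[:,1],1);l=((e[:2]-post)@[-np.sin(yaw),np.cos(yaw)]);
                     ~~~~~~~~~~^^^^^^^^^^^^^^^^^
```

```bash
python3 -m creep '[[1,0,1,-1,0,0,0],[1,0,1,-1,0,0,0],[1,0,1,-1,0,0,0]]';python3 -m creep '[[1,0,0,0,0,0,0]]'; python3 leg.py 586.8 -78.4 2>&1 | grep -v rror | head -2
```

```text
clock: 36.85
tcp_pos: [463.4, -86.5, 64.8]
tcp_rot: [-0.078, 0.997, 0.0, -0.0]
force: [0.7, -0.1, -0.6]
width: 0.341
gripper_force: 49.6
clock: 36.95
tcp_pos: [463.4, -86.5, 64.8]
tcp_rot: [-0.078, 0.997, 0.0, -0.0]
force: [-0.1, 0.7, -0.6]
width: 0.34
gripper_force: 49.6
tcp [463.4 -86.5  64.8] yaw 8.99
scene 174 X 20.7 94.5 yaw -1.4 Y@20,50,90 [-7.1 -7.8 -8.7] post bias lat 2.1 corrected Y@90 -10.8
```

```bash
python3 -m creep '[[1,4,0.6,0.5,0,0,0],[1,8,1.1,0.5,0,0,0],[1,12,1.7,0.5,0,0,0],[1,15,2.1,0.5,0,0,0],[1,18,2.5,0.5,0,0,0],[1,18,2.5,0.5,0,0,0]]'; python3 -m creep '[[1,3,0.4,0,0,0,0],[1,6,0.8,0,0,0,0],[1,6,0.8,0,0,0,0]]'
```

```text
clock: 37.85
tcp_pos: [482.0, -83.9, 65.4]
tcp_rot: [-0.079, 0.997, -0.0, 0.0]
force: [0.0, 0.5, -1.1]
width: 0.339
gripper_force: 49.6
clock: 38.15
tcp_pos: [488.0, -83.1, 65.4]
tcp_rot: [-0.079, 0.997, -0.0, 0.0]
force: [0.5, 0.9, -0.3]
width: 0.337
gripper_force: 49.6
```

```bash
python3 -m creep '[[1,4,0.6,0,0,0,0],[1,8,1.1,0,0,0,0],[1,12,1.7,0,0,0,0],[1,16,2.3,0,0,0,0],[1,20,2.8,0,0,0,0],[1,24,3.4,0,0,0,0],[1,28,4,0,0,0,0],[1,28,4,0,0,0,0]]' 60; python3 -m creep '[[1,4,0.6,0,0,0,0],[1,8,1.1,0,0,0,0],[1,11,1.5,0,0,0,0],[1,11,1.5,0,0,0,0]]'; python3 -m creep '[[1,4,0.6,0,0,0,0],[1,5,0.7,0,0,0,0],[1,5,0.7,0,0,0,0]]'; python3 tip.py 586.7 -78.3 5
```

```text
clock: 38.95
tcp_pos: [515.3, -78.0, 65.0]
tcp_rot: [-0.079, 0.997, 0.001, -0.001]
force: [-0.1, 2.8, -1.2]
width: 0.344
gripper_force: 59.5
clock: 39.35
tcp_pos: [528.6, -77.3, 65.8]
tcp_rot: [-0.079, 0.997, -0.0, 0.002]
force: [1.7, 3.0, -1.8]
width: 0.338
gripper_force: 59.5
clock: 39.65
tcp_pos: [532.2, -77.5, 65.6]
tcp_rot: [-0.078, 0.997, -0.0, 0.001]
force: [1.1, 1.3, -0.6]
width: 0.339
gripper_force: 59.5
scene 23 [281. 265.] X 17.2 38.7 Y 2.0 Z 63.5
scene 14 [289. 265.] X 19.4 34.4 Y 22.0 Z 64.8
```

```bash
python3 -m creep '[[1,2,0.3,0,0,0,0],[1,4,0.6,0,0,0,0],[1,6,0.8,0,0,0,0],[1,6,0.8,0,0,0,0],[1,6,0.8,0,0,0,0]]'; python3 tip.py 586.7 -78.3 6
```

```text
clock: 40.25
tcp_pos: [536.9, -75.6, 65.0]
tcp_rot: [-0.079, 0.997, 0.0, -0.001]
force: [-2.2, 1.9, -1.0]
width: 0.342
gripper_force: 59.5
scene 28 [281. 265.] X 17.1 44.4 Y 3.1 Z 64.7
scene 17 [289. 266.] X 19.6 37.0 Y 21.9 Z 66.2
```

```bash
python3 -m creep '[[0,0,0,0,0,0,0],[0,0,0,0,0,0,0],[0,0,0,0,0,0,0],[0,0,0,0,0,0,0],[0,0,0,30,0,0,0],[0,0,0,70,0,0,0],[0,-20,0,100,0,0,0],[0,-60,0,100,0,0,0]]'; python3 -m creep '[[1,-10,45,0,0,0,0],[1,-20,90,0,0,0,0],[1,-20,100,0,0,0,0],[1,-20,100,0,0,0,0],[1,-20,100,0,0,0,0]]'; python3 model.py 586.7 -78.3;python3 model.py 560.2 109.8; python3 m.py | grep -A8 rings; python3 tip.py 586.7 -78.3 7
```

```text
clock: 41.15
tcp_pos: [482.6, -76.9, 169.8]
tcp_rot: [-0.079, 0.997, -0.001, 0.006]
force: [-0.1, 0.6, 0.6]
width: 0.5
gripper_force: 0.0
clock: 41.65
tcp_pos: [457.9, 22.6, 165.5]
tcp_rot: [-0.078, 0.997, -0.0, 0.0]
force: [0.2, 0.2, -0.4]
width: 0.131
gripper_force: 0.0
scene post [0.7 2.7] leg N 19 Xtip 45.1 Y(X) [0.06 3.25] Z(X) [ 0.18 68.17]
  head N 120 pct X [-64.1 -43.9 -33.7] Y [-1.9 11.5 24.1] Z [59.8 72.6 80.5]
top post [-1.6 -0.3] leg N 18 Xtip 43.5 Y(X) [0.03 2.44] Z(X) [ 0.11 68.26]
  head N 65 pct X [-64.8 -46.1 -36.9] Y [-6.2  5.4 24.1] Z [61.8 74.1 80.7]
scene post [0.7 1.7] leg N 21 Xtip 46.2 Y(X) [-0.03  4.27] Z(X) [ 0.1  70.82]
  head N 120 pct X [-60.4 -41.6 -32.5] Y [-1.1 13.  25.8] Z [62.2 74.3 81.3]
top post [-2.1 -0.6] leg N 18 Xtip 46.7 Y(X) [-0.04  2.59] Z(X) [ 0.16 67.47]
  head N 80 pct X [-60.1 -44.8 -32.6] Y [-3.   9.3 27. ] Z [63.5 74.8 81.7]
rings
20 [420.7 201.6] [ 708.1 -308.    42.9] [ 709.5 -311.5] 14.0 [69. 41. 17.]
154 [390.6 211.6] [ 677.1 -213.7   36.2] [ 675.8 -215.2] 29.8 [175. 109. 135.]
21 [425.2 207.4] [ 690.  -321.9   41.7] [ 691.5 -323.
[... 454 characters left out ...]
5] [ 677.5 -212.3   36.7] [ 676.6 -212.5] 30.8 [184. 115. 131.]
90 [175.7 287.7] [ 714.3 -313.8   41.4] [ 707.4 -319.5] 19.9 [85. 70. 53.]
heads
132 [476.3 250.4] [438.4 398.1  22.6] [435.1 398.4] [33.7 28.7] 14.4 [21. 24. 28.]
62 [367.  277.6] [575.7 137.7  19.2] [569.9 138.1] [14.4 53.8] 87.9 [57. 59. 57.]
43 [364.2 315. ] [679.4 149.3  13.1] [679.2 146.4] [14.  33.7] 9.3 [61. 63. 62.]
33 [413.5 346.3] [741.3 276.3  18.8] [741.  274.9] [26.2 12. ] 81.9 [11. 11. 11.]
scene 17 [282. 264.] X 17.1 38.4 Y 4.0 Z 66.4
scene 15 [290. 266.] X 19.4 34.1 Y 23.9 Z 67.2
scene 3 [276. 265.] X 24.4 30.4 Y -8.9 Z 54.3
top 18 [346. 228.] X 17.0 45.1 Y 2.7 Z 72.5
top 15 [340. 231.] X 18.7 35.6 Y 21.4 Z 67.2
```

View pics/tip_scene_7.png

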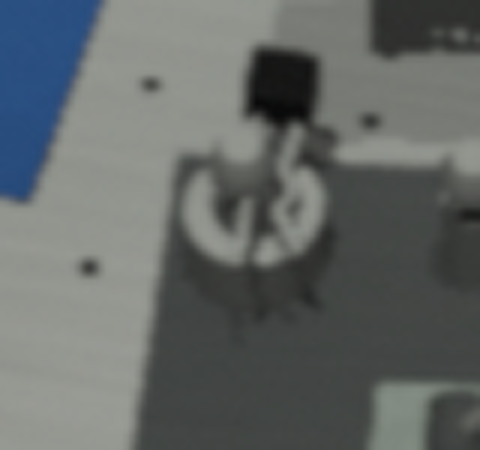

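Post a's pin looks properly home: tip about 44 mm. The pin in c sits about 4 mm past home, so I'll grip its head and draw it back 3 mm for margin.

```bash
python3 -m creep '[[0,25,40,0,0,0,-1],[0,53,80,0,0,0,-1],[0,53,91.5,0,0,0,-1],[0,53,91.5,-30,0,0,-1],[0,53,91.5,-45,0,0,-1],[0,53,91.5,-45,0,0,-1],[0,53,91.5,-45,0,0,-1]]' 30; python3 -m creep '[[0,0,0,0,0,0,0]]'
```

```text
clock: 43.35
tcp_pos: [510.4, 115.1, 120.6]
tcp_rot: [-0.07, 0.998, -0.0, -0.0]
force: [0.6, -0.2, 1.2]
width: 0.48
gripper_force: 0.0
clock: 43.45
tcp_pos: [511.2, 115.3, 121.4]
tcp_rot: [-0.07, 0.998, 0.0, 0.001]
force: [0.9, -0.6, -0.3]
width: 0.493
gripper_force: 0.0
```

```bash
python3 -m creep '[[0,0,-1,-30,0,0,0],[0,0,-1,-50,0,0,0],[0,0,-1,-60,0,0,0],[0,0,-1,-60,0,0,0],[0,0,-1,-60,0,0,0]]'; python3 -m creep '[[1,0,0,0,0,0,0],[1,0,0,0,0,0,0],[1,0,0,0,0,0,0],[1,0,0,0,0,0,0],[1,0,0,0,0,0,0]]'; python3 tip.py 560.2 109.8 8
```

```text
clock: 43.95
tcp_pos: [511.3, 114.5, 61.3]
tcp_rot: [-0.07, 0.998, 0.0, 0.001]
force: [-0.4, 0.4, 0.2]
width: 0.502
gripper_force: 0.0
clock: 44.45
tcp_pos: [510.9, 114.6, 60.8]
tcp_rot: [-0.07, 0.998, 0.0, 0.001]
force: [1.1, 0.8, 2.2]
width: 0.355
gripper_force: 29.3
scene 13 [359. 268.] X 17.1 35.0 Y 4.4 Z 70.7
scene 14 [367. 269.] X 19.2 33.8 Y 22.9 Z 70.5
```

```bash
python3 -m creep '[[1,-1,-0.5,0,0,0,0],[1,-2,-1,0,0,0,0],[1,-3,-1.4,0,0,0,0],[1,-3,-1.4,0,0,0,0],[1,-3,-1.4,0,0,0,0]]'; python3 -m creep '[[0,0,0,0,0,0,0],[0,0,0,0,0,0,0],[0,0,0,0,0,0,0],[0,0,0,0,0,0,0],[0,0,0,30,0,0,0],[0,0,0,70,0,0,0],[0,-20,0,100,0,0,0],[0,-60,0,100,0,0,0]]'; python3 -m creep '[[1,-10,-45,0,0,0,0],[1,-20,-90,0,0,0,0],[1,-20,-110,0,0,0,0],[1,-20,-110,0,0,0,0],[1,-20,-110,0,0,0,0]]'; python3 model.py 560.2 109.8;python3 tip.py 560.2 109.8 9
```

```text
clock: 45.05
tcp_pos: [507.1, 112.6, 60.3]
tcp_rot: [-0.07, 0.998, -0.0, -0.0]
force: [0.8, -0.6, 2.1]
width: 0.353
gripper_force: 29.3
clock: 45.85
tcp_pos: [451.9, 113.8, 164.4]
tcp_rot: [-0.069, 0.998, 0.001, 0.005]
force: [-0.0, 0.4, 0.0]
width: 0.502
gripper_force: 0.0
clock: 46.35
tcp_pos: [427.5, 3.2, 160.4]
tcp_rot: [-0.069, 0.998, 0.0, 0.0]
force: [-0.7, 0.2, 0.1]
width: 0.132
gripper_force: 0.0
scene post [0.6 1.8] leg N 19 Xtip 40.4 Y(X) [0.02 3.5 ] Z(X) [ 0.15 68.51]
  head N 121 pct X [-64.5 -46.8 -36.3] Y [-1.8 11.4 26.1] Z [59.7 69.7 79.1]
top post [-2.1 -0.5] leg N 16 Xtip 41.5 Y(X) [-0.02  3.05] Z(X) [ 0.11 68.23]
  head N 108 pct X [-67.9 -53.3 -38.2] Y [-4.2 10.8 27.5] Z [60.  69.4 78.7]
scene 22 [359. 268.] X 17.1 35.0 Y 3.9 Z 68.4
scene 21 [366. 270.] X 19.2 36.7 Y 21.5 Z 62.7
scene 3 [352. 269.] X 27.2 30.3 Y -12.7 Z 52.5
top 29 [282. 238.] X 17.6 42.8 Y 10.3 Z 66.2
```

View pics/tip_scene_9.png

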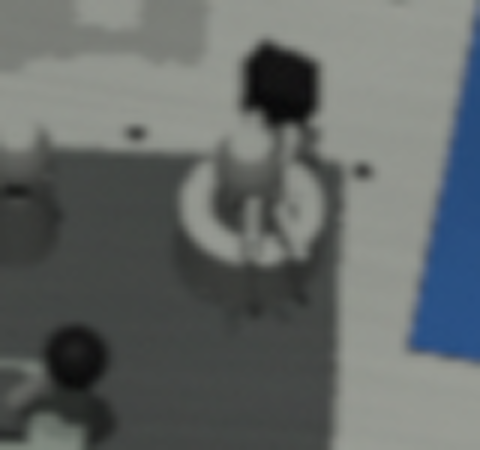

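The c pin is now about 1–2 mm short of the nominal centre, well inside 7 mm. The picture shows the leg through the post at (250,215), the bow beside it and the ring seated. Next I swing the lever back, starting on its +y side.

```bash
python3 -m creep '[[1,40,17,0,0,0,0],[1,80,34,0,0,0,0],[1,120,52,0,0,0,0],[1,160,69,0,0,0,0],[1,200,86,0,0,0,0],[1,234,103,0,0,0,0],[1,234,103,0,0,0,0],[1,234,103,0,0,0,0]]' 20; python3 -m creep '[[1,0,0,-40,0,0,0],[1,0,0,-80,0,0,0],[1,0,0,-96,0,0,0],[1,0,0,-96,0,0,0],[1,0,0,-96,0,0,0]]'
```

```text
clock: 47.65
tcp_pos: [661.2, 106.2, 159.3]
tcp_rot: [-0.07, 0.998, -0.0, -0.001]
force: [0.6, -0.3, -0.1]
width: 0.003
gripper_force: 0.0
clock: 48.15
tcp_pos: [662.1, 105.6, 65.8]
tcp_rot: [-0.069, 0.998, 0.0, 0.001]
force: [0.7, 0.5, 1.3]
width: 0.006
gripper_force: 0.0
```

```bash
python3 -m creep '[[1,2,-15,0,0,0,0],[1,4,-30,0,0,0,0],[1,6,-42,0,0,0,0],[1,8,-54,0,0,0,0],[1,9,-64,0,0,0,0],[1,10,-72,0,0,0,0],[1,11,-78,0,0,0,0],[1,11,-78,0,0,0,0]]'; python3 -m creep '[[1,0,-3,0,0,0,0],[1,0,-6,0,0,0,0],[1,0,-8,0,0,0,0],[1,0,-8,0,0,0,0]]'
```

```text
clock: 48.95
tcp_pos: [672.0, 26.2, 63.8]
tcp_rot: [-0.069, 0.998, -0.0, -0.001]
force: [-0.5, 0.0, -0.7]
width: 0.005
gripper_force: 0.0
clock: 49.35
tcp_pos: [672.2, 22.1, 64.3]
tcp_rot: [-0.07, 0.998, 0.001, -0.0]
force: [-0.6, 3.9, 0.4]
width: 0.004
gripper_force: 1.8
```

At the stop, symmetric with the locked side. Retracting and checking everything.

```bash
python3 -m creep '[[1,0,8,0,0,0,0],[1,0,8,50,0,0,0],[1,0,8,100,0,0,0],[1,-50,8,140,0,0,0],[1,-100,8,160,0,0,0],[1,-150,8,160,0,0,0],[1,-200,8,160,0,0,0],[1,-240,8,160,0,0,0]]'; python3 -m creep '[[1,0,0,0,0,0,0],[1,0,0,0,0,0,0],[1,0,0,0,0,0,0]]'; python3 m.py | grep -A5 post; python3 model.py 586.7 -78.3; python3 model.py 560.2 109.8; python3 - <<'E'
from h import *
s=snap('scene');c=s['img'][215:325,250:400,::-1];cv2.imwrite('pics/c9.png',cv2.resize(c,None,fx=5,fy=5,interpolation=cv2.INTER_CUBIC))
E
```

```text
clock: 50.15
tcp_pos: [436.9, 27.0, 224.7]
tcp_rot: [-0.069, 0.998, -0.001, 0.001]
force: [0.3, -0.1, 0.5]
width: 0.007
gripper_force: 0.0
clock: 50.45
tcp_pos: [440.0, 27.6, 225.0]
tcp_rot: [-0.07, 0.998, -0.0, 0.001]
force: [-0.4, 0.3, 0.4]
width: 0.005
gripper_force: 0.0
top post/knob
56 [323.1 208.4] [674.1  -0.7  87.6] [22.6 24.3 16.9]
65 [348.9 237.9] [584.5 -78.1  86.2] [25.3 24.6 16.3]
64 [317.6 242.1] [571.2  15.5  86.9] [24.7 24.1 19.5]
62 [286.1 246.3] [557.9 109.4  86.8] [25.4 24.2 18.4]
rings
--
scene post/knob
6 [285.  235.5] [532.3 -81.8  79.7] [11.1  9.1  1.3]
3 [360.3 243.3] [518.2 108.2  79.6] [3.5 2.7 2.1]
85 [281.7 251.8] [588.1 -75.1  87. ] [24.3 25.8 17.4]
97 [319.9 254.1] [575.7  18.2  86.8] [25.1 25.3 17.9]
89 [358.6 255.9] [561.8 111.7  86.9] [24.3 27.2 18.3]
scene post [0.9 2.1] leg N 19 Xtip 43.3 Y(X) [0.04 3.95] Z(X) [ 0.12 69.59]
  head N 120 pct X [-63.  -43.9 -34.5] Y [-1.8 11.  24.2] Z [60.3 72.9 81. ]
top post [-1.7  0.5] leg N 18 Xtip 43.5 Y(X) [0.03 2.34] Z(X) [ 0.15 67.47]
  head N 100 pct X [-64.9 -51.1 -36.9] Y [-5.5 10.2 24.9] Z [63.4 72.5 79.6]
scene post [0.8 1.6] leg N 20 Xtip 39.5 Y(X) [0.05 2.9 ] Z(X) [ 0.15 68.5 ]
  head N 122 pct X [-63.7 -47.1 -36.6] Y [-1.8 11.3 26.1] Z [58.8 69.4 78.6]
top post [-1.9 -0.2] leg N 16 Xtip 41.0 Y(X) [-0.02  3.  ] Z(X) [ 0.16 67.44]
  head N 70 pct X [-66.6 -50.3 -38.3] Y [ 0.5 16.4 27.8] Z [60.5 69.2 78.4]
```

View pics/c9.png

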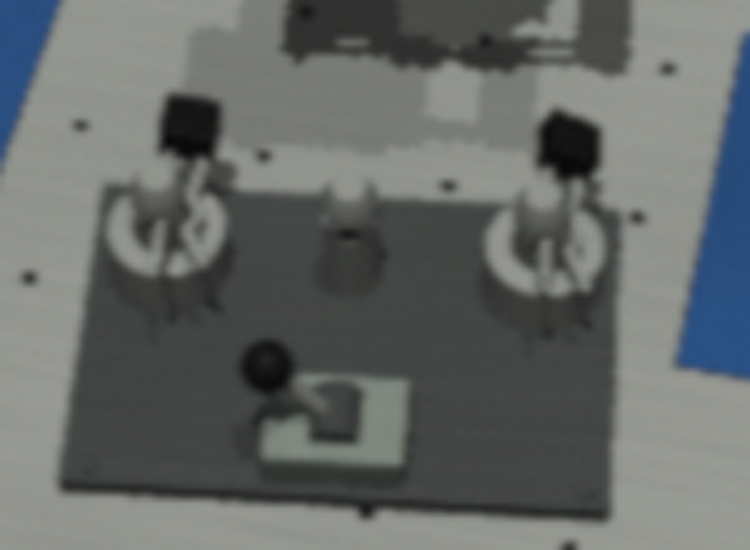

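The final picture shows both rings seated and pinned, at (165,235) and (545,245), and the lever leaning back to -y with its knob at (267,365). The bystanders are where they were, and the arm is clear. Handing in.

```bash
python3 -c "
from workcell import arm
print(arm.sign_off())"
```

```text
the job is handed in; nothing more can be done
None
```

The job is handed in, but the judge returned no verdict: both ring weights are on the right-hand and left-hand posts, both are pinned by cotters (home points an estimated 2–3 mm from the hole centres), and the lever is swung fully back to released.

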